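# Wind a tray of torch nozzles into the wash hood

### The arm

A 7-joint arm with a two-finger parallel gripper is mounted at the origin on a cart in front of the work surface, level with it; the furniture and walls round the work are solid. World frame = base frame: x ahead of the robot, y to its left, z up, the work surface at z = 0. Lengths are in m, angles in rad, forces in N, time in s.
With the tool pointing down it reaches from about 0.4 to 0.85 m from the base axis. Payload 4.5 kg.
Tool frame: the origin (TCP) lies on the centre line of the jaws, within the pads' length; the fingertips stand r.tip_extent ahead of it and the grasp point (between the pads) is the TCP (r.tip_extent is the distance from the TCP to the fingertips, in m); z points along the fingers, y is the line along which they close (so a half turn about z gives the same grasp; the last joint's range is limited). The gripper opens to 88 mm and grips with 3 to 60 N. Pads are 18 mm wide; open, the fingers measure 123 mm over their backs; the gripper's body (75 mm by 187 mm) begins 45 mm behind the grasp point.
Start: joints at [1.215, 0.689, -0.195, 1.565, 0.157, 0.902, -0.215], TCP at [0.238, -0.578, 0.228] pointing down, gripper open.
Joint ranges: [-3.01, 3.01], [-0.46, 2.08], [-1.47, 1.51], [0.13, 2.56], [-1, 4.14], [0.04, 2.09], [-2.66, 2.66]. Speed limits (rad/s): [2.57, 2.57, 3.14, 3.14, 3.14, 3.14, 3.14].

### API

Orientations are given as a unit quaternion [x, y, z, w].
In Python, from plant import sensors, vision, finish_job, r gives the robot as it stands. The module is installed in compiled form; this text tells all that it offers.
- The arm moves only by the tool step_arm, never from a script. Its argument "steps" is a list of rows, each a list of 2 entries, a list of its own where there are three numbers: the shift along the tool's x, y, z in cm, then the turn, a rotation vector about the tool's x, y, z in degrees. A call has 1 to 12 rows; each row shifts and turns the commanded pose from where the row before left it, along the tool's axes as they then stand; what a row does not reach is not made up. A row lasts 1/8 s, in which the tool goes at most 62.5 mm and 10.7 degrees, less where a joint would pass 70% of its speed; a pose out of reach is approached as far as the arm can. A call with a gripper value outside its range is refused whole. "claw" is the opening, from -1 (shut) to 1 (fully open), set as the call begins (left out, the last holds). The fingers move at their own pace and stop on an object; "grip_force" is the grip in N (left out, the last holds). Time passes only in rows, so rows that do not move let the fingers close. It gives the time, the measured TCP pose, the force, the opening and the grip force at its end, in the units of the state.
- sensors.get_state(): the state, without advancing time (a new reading comes with each control period).
- vision.snapshot(name): name is "scene" or "top" or "wrist"; returns a dict with "img" (384x512x3 uint8, red, green, blue), "fx", "fy", "cx", "cy" (pixels), "position" and "rotation" of the camera in the world. Camera axes: x right, y down, z forward; pixel columns grow to the right and rows downward; lengths in m; the calibration is good to about 2 mm. A picture is of the moment at which its call begins. There is no depth.
- finish_job(): hands the job in; it is judged then, once.
The state is a dict: "clock": time; "q": joint angles; "qd": joint speeds; "joint_torque": joint torques, N m; "tool_pos": TCP position; "eef_rot": TCP orientation; "contact_force": force on the tool from outside, world axes, zero at the start; "moment": the same for the moment, N m; "opening": opening from 0.0 (shut) to 1.0 (fully open); "finger_force": force on a finger pad.
Only numpy, scipy, OpenCV 4.12 (cv2) and the standard library are available. Lean on these libraries where they do the work, as an engineer would, in place of code of your own. Each camera call takes 0.05 s, during which the arm holds its last target. There are 200 camera calls.

### The job

Get the brass torch nozzles lying on the bench washed: lay each one flat in a lane of its own in the hood's tray, and turn the pointer knob on the dial back to its zero stop. When all that is done, fit the loose crank on the square shaft and wind it clockwise, full turns, until the tray is fully home under the hood. Then leave the dial at its new reading and put the crank back on its rubber mat, lying flat with the handle up; leave the other things on the bench alone.

Things in the scene. Friction and masses are not known exactly. Their poses are not given: they have to be found in the camera images.
- nozzle_1_mid (a point): brass torch nozzle, 19 x 78 x 19 mm, lying on the bench left of the feeder (up to two of the four nozzles may be absent); it behaves as a square bar and does not roll. The point is its very middle, 9.5 mm above what it lies on; y runs along its length. 60 g
- nozzle_2_mid (a point): brass torch nozzle, 19 x 78 x 19 mm, lying on the bench left of the feeder (up to two of the four nozzles may be absent); it behaves as a square bar and does not roll. The point is its very middle, 9.5 mm above what it lies on; y runs along its length. 60 g
- nozzle_3_mid (a point): brass torch nozzle, 19 x 78 x 19 mm, lying on the bench left of the feeder (up to two of the four nozzles may be absent); it behaves as a square bar and does not roll. The point is its very middle, 9.5 mm above what it lies on; y runs along its length. 60 g
- nozzle_4_mid (a point): brass torch nozzle, 19 x 78 x 19 mm, lying on the bench left of the feeder (up to two of the four nozzles may be absent); it behaves as a square bar and does not roll. The point is its very middle, 9.5 mm above what it lies on; y runs along its length. 60 g
- feeder: fixed grey wash-hood feeder. x: from the tray's loading place to the hood (away from the robot), y left, z up; origin on the bench under the tray's centre at loading. Hood (mm): x 99 to 225, y -114 to 114, top z 69, open to the tray. Gearbox with the square shaft: 110 x 110, centre x 0, y -180, top z 64. Dial console behind it: x 58 to 154, y -180, top z 40, knob at x 112
- lane0 (a point): centre of the floor of one of the tray's four lanes (floor 19 mm above the bench); moves with the tray, axes as the feeder's. A lane is 94 mm long (x) and 43 mm wide (y), between walls 7 mm high and 3 mm thick; lanes side by side at 46 mm pitch, lane0 rightmost. A nozzle lies along the lane (its y along the feeder's x, either way round)
- lane1 (a point): centre of the floor of one of the tray's four lanes (floor 19 mm above the bench); moves with the tray, axes as the feeder's. A lane is 94 mm long (x) and 43 mm wide (y), between walls 7 mm high and 3 mm thick; lanes side by side at 46 mm pitch, lane0 rightmost. A nozzle lies along the lane (its y along the feeder's x, either way round)
- lane2 (a point): centre of the floor of one of the tray's four lanes (floor 19 mm above the bench); moves with the tray, axes as the feeder's. A lane is 94 mm long (x) and 43 mm wide (y), between walls 7 mm high and 3 mm thick; lanes side by side at 46 mm pitch, lane0 rightmost. A nozzle lies along the lane (its y along the feeder's x, either way round)
- lane3 (a point): centre of the floor of one of the tray's four lanes (floor 19 mm above the bench); moves with the tray, axes as the feeder's. A lane is 94 mm long (x) and 43 mm wide (y), between walls 7 mm high and 3 mm thick; lanes side by side at 46 mm pitch, lane0 rightmost. A nozzle lies along the lane (its y along the feeder's x, either way round)
- feed_tray (a joint): travel of the tray (m): about 0 at the loading place, 0.160 fully home under the hood, where it stops. Driven only by the shaft, 40 mm a turn; the screw drive locks it against pushing
- feed_shaft (a joint): angle of the square shaft (rad), growing clockwise seen from above; starts at 0 to 0.7, stops hard at 25.13 (four turns) with the tray home. At 0 the flats are parallel to the feeder's x and y. Takes about 0.2 N m to turn, stays where it is left
- shaft_foot (a point): on the shaft's axis, at the collar on which the crank's hub comes to sit, 66 mm above the bench. The shaft stands up 34 mm from here: 14 mm square, the last 4 mm stepped to 10 mm square. Turns with the shaft
- crank: loose steel crank, 330 g. Origin: centre of the hub's underside; x along the arm to the handle, z up. Hub 32 x 32 mm, 36 mm high, faces along x and y, with a 16 mm square hole right through, square to the arm: it fits the shaft in four ways. Arm 22 mm wide, 12 mm high, flush with the hub's underside. Hub fully down on the shaft's collar, the arm swings clear of everything
- handle (a point): middle of the crank's upright handle, 39 mm above the hub's underside, 75 mm from the hub's axis. The handle is 18 mm thick and 50 mm tall (14 to 64 mm above the hub's underside) and spins freely about its own upright axis, so it may be held with a fixed gripper direction while it is led round
- zero_knob (a joint): angle of the dial's pointer knob (rad): 0 at its zero stop, growing clockwise seen from above; stays where it is left. A driven hand below pushes the pointer up the scale as the tray runs in (it reaches about 2.5 with the tray home); the hand never pulls it back
- knob_grip (a point): on the knob's axis, 67 mm above the bench, 10 mm below the top of the knob's grip bar. The bar is 32 mm long, 12 mm thick and 26 mm high; the point's x axis runs along the bar and turns with the knob (the pointer is at -x)
- mat: fixed black rubber mat, 170 x 110 x 4 mm, right of the feeder, on which the crank lies at the start. Origin: centre of its underside; x along its length
- tape_black: roll of black tape, 62 x 19 mm, standing by; not part of the job
- tape_measure: yellow pocket tape measure, 36 x 80 x 60 mm, standing by; not part of the job
- box_flints: small red box, 46 x 60 x 30 mm, standing by; not part of the job

How it is judged:
By the outcome, as a careful person would: the job done as asked, in the order asked, and still so for the second after the job is handed in, with the robot touching nothing.
Of nozzle_1, nozzle_2, nozzle_3, nozzle_4 only 2 to 4 are there at a start; the rules pass over those that are not, and their reading is None.
At some moment in a run one of crank may be knocked a few centimetres aside while the robot is not near it.
Once in a run the grip may slacken for a moment while it holds something.
It also fails if it takes over 210 s, if anything falls off the work surface, if the arm or the gripper's body presses on something with over 40 N, if the wrist force passes 120 N, or if a joint passes its speed limit or range.

## Working session

There is one attempt and no reset: what is moved stays moved. The work goes in short steps, Python scripts to look and compute and a tool call to move; the robot and the scene stay as the last step left them, time stands still between calls to the robot, and variables do not carry over. Pictures are saved under pics/ and viewed, at most 14 in all, crops included, and the job is handed in when it is done.

Besides the shell and the picture viewer there is one more tool, called after "Emit:" as a command line: name --argument value ..., lists and objects as JSON in quotes. step_arm: Moves the arm, as the interface text tells. Its arguments: {"type":"object","properties":{"steps":{"type":"array"},"claw":{"type":"number"},"grip_force":{"type":"number"}},"required":["steps"]}

```bash
mkdir -p pics; ls; cat > h.py <<'E'
import numpy as np, cv2
from plant import sensors, vision, r
from scipy.spatial.transform import Rotation as R
def snap(n,save=None):
    s=vision.snapshot(n)
    if save: cv2.imwrite('pics/'+save+'.png',cv2.cvtColor(s['img'],cv2.COLOR_RGB2BGR))
    return s
def rot(s):
    m=np.array(s['rotation'],float)
    return m if m.shape==(3,3) else R.from_quat(m).as_matrix()
def ray(s,u,v,z):
    d=rot(s)@np.array([(u-s['cx'])/s['fx'],(v-s['cy'])/s['fy'],1]); p=np.array(s['position'])
    return p+d*(z-p[2])/d[2]
def proj(s,P):
    c=rot(s).T@(np.array(P)-np.array(s['position'])); return np.array([s['fx']*c[0]/c[2]+s['cx'],s['fy']*c[1]/c[2]+s['cy']])
def goto(P,yaw=None):
    "cm shift in tool axes and deg yaw (about tool z) to reach world P with tool y-axis direction yaw (world deg)"
    st=sensors.get_state(); m=R.from_quat(st['eef_rot']).as_matrix()
    print('shift cm',np.round(m.T@(np.array(P)-st['tool_pos'])*100,2), 'tool y dir', np.round(np.degrees(np.arctan2(m[1,1],m[0,1])),1))
E
python3 - <<'E'
from h import *
for n in ('scene','top','wrist'):
    s=snap(n,n+'0'); print(n,s['fx'],s['cx'],s['cy'],s['position'],np.round(rot(s),3).tolist())
st=sensors.get_state();print({k:np.round(v,3) for k,v in st.items()}, r.tip_extent); print(R.from_quat(st['eef_rot']).as_matrix().round(3))
a=[cv2.imread(f'pics/{n}0.png') for n in('scene','top')]
E
```

```text
pics
scene 425.6811867193917 260.8786465655799 195.03740339924835 [0.04923234 0.9830937  0.81861711] [[-0.917, -0.201, 0.344], [-0.398, 0.514, -0.76], [-0.024, -0.834, -0.551]]
top 496.888919623469 246.79406612584506 190.47783295875834 [ 0.43396754 -0.03024696  1.38289227] [[-0.011, -0.998, 0.061], [-1.0, 0.011, 0.008], [-0.009, -0.061, -0.998]]
wrist 271.96963881987625 258.4672042096763 191.5483134400538 [ 0.30516187 -0.54924325  0.38307959] [[0.38, -0.887, -0.264], [-0.925, -0.365, -0.107], [-0.002, 0.285, -0.959]]
{'clock': np.float64(0.15), 'q': array([ 1.215,  0.69 , -0.195,  1.566,  0.157,  0.902, -0.215]), 'qd': array([ 0.001,  0.   ,  0.   , -0.004, -0.001,  0.001,  0.001]), 'joint_torque': array([-2.0000e-03, -5.2786e+01, -1.2690e+00, -1.5359e+01, -5.3000e-02,
        4.0000e-03,  0.0000e+00]), 'tool_pos': array([ 0.237, -0.578,  0.227]), 'eef_rot': array([ 0.981,  0.194, -0.   , -0.001]), 'contact_force': array([-0.026,  0.116,  0.088]), 'moment': array([-0.006,  0.039,  0.029]), 'finger_force': np.float64(0.0), 'opening': np.float64(0.997)} 0.019
[[ 0.925  0.38  -0.001]
 [ 0.38  -0.925  0.001]
 [-0.    -0.001 -1.   ]]
```

View pics/top0.png

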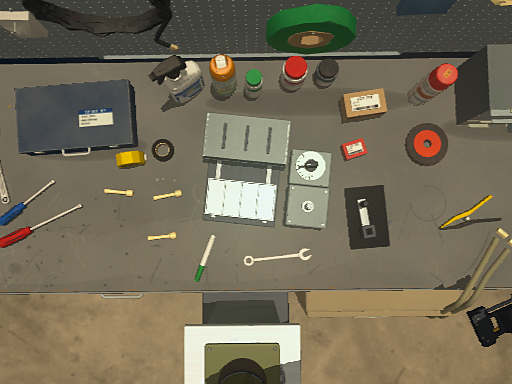

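View pics/scene0.png

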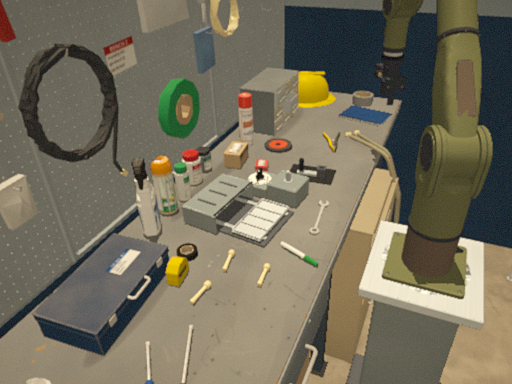

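Top view: three nozzles at about (118,192), (167,195), (161,236), the tray at (241,200), the shaft at (307,206), the knob at (311,165) and the crank on its mat at (366,215). Next I'll crop in and measure.

```bash
cat > m.py <<'E'
from h import *
s=snap('top','top1'); im=s['img']; hsv=cv2.cvtColor(im,cv2.COLOR_RGB2HSV)
m=cv2.inRange(hsv,(12,60,120),(32,255,255)); m[:,:90]=0;m[:,220:]=0;m[:180]=0;m[260:]=0
for c in cv2.findContours(m,0,1)[0]:
    if cv2.contourArea(c)<40: continue
    (cu,cv),(w,h),a=cv2.minAreaRect(c); b=cv2.boxPoints(((cu,cv),(w,h),a))
    e=[(b[i]+b[(i+1)%4])/2 for i in range(4)]
    if np.linalg.norm(e[0]-e[2])<np.linalg.norm(e[1]-e[3]): e=[e[1],e[2],e[3],e[0]]
    A,B=ray(s,*e[0],.0095),ray(s,*e[2],.0095); d=A-B
    print('noz',(int(cu),int(cv)),((A+B)/2).round(4),'len',np.linalg.norm(d).round(3),'ang',np.degrees(np.arctan2(d[1],d[0])).round(1)%180)
w=cv2.inRange(hsv,(0,0,215),(180,40,255)); w[:,:195]=0;w[:,285:]=0;w[:170]=0;w[230:]=0
pts=cv2.findNonZero(w); q=cv2.minAreaRect(pts); print('tray px',q); 
P=[ray(s,*p,.019) for p in cv2.boxPoints(q)]; print('tray c',np.mean(P,0).round(4),np.round(P,4).tolist())
c=im[130:255,190:400]; cv2.imwrite('pics/crop1.png',cv2.cvtColor(cv2.resize(c,None,fx=3.8,fy=3.8,interpolation=3),4))
E
python3 m.py
```

```text
noz (187, 248) [0.3607 0.1454 0.0095] len 0.082 ang 73.6
noz (132, 241) [0.3807 0.2967 0.0095] len 0.238 ang 89.4
noz (166, 194) [0.51   0.2029 0.0095] len 0.08 ang 97.1
noz (118, 192) [0.5179 0.3374 0.0095] len 0.081 ang 89.4
tray px ((240.61386108398438, 193.36138916015625), (68.16004943847656, 52.338958740234375), 5.710593223571777)
tray c [ 0.51   -0.0016  0.019 ] [[0.4487, 0.0991, 0.019], [0.5921, 0.084, 0.019], [0.5712, -0.1029, 0.019], [0.4282, -0.0866, 0.019]]
```

View pics/crop1.png

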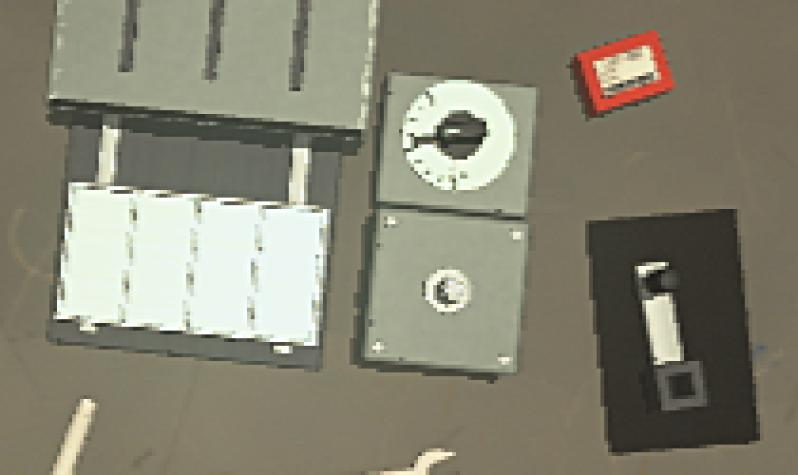

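The crop shows: tray centre at px (240.9,199.5) with feeder yaw about -5.4°, shaft at (307.6,206.6), knob at (311.8,165.3) with the pointer to the left, crank hub at (369.7,231.6) and handle at (364.5,203.7).

```bash
sed -i 's/(12,60,120)/(12,60,185)/' m.py; cat >> m.py <<'E'
print('tray',ray(s,240.9,199.5,.02).round(4))
for n,u,v,z in(('shaft',307.6,206.6,.08),('knob',311.8,165.3,.077),('hub',369.7,231.6,.04),('handle',364.5,203.7,.068)): print(n,ray(s,u,v,z).round(4))
A,B=ray(s,307.6,206.6,.08),ray(s,311.8,165.3,.077); d=B-A; print('feeder yaw',np.degrees(np.arctan2(d[1],d[0])),np.linalg.norm(d))
goto([.51,.2,.15])
E
python3 m.py
```

```text
noz (161, 235) [0.3963 0.218  0.0095] len 0.075 ang 92.1
noz (166, 194) [0.5095 0.2038 0.0095] len 0.077 ang 98.8
noz (117, 191) [0.5179 0.339  0.0095] len 0.078 ang 86.8
tray px ((240.61386108398438, 193.36138916015625), (68.16004943847656, 52.338958740234375), 5.710593223571777)
tray c [ 0.51   -0.0016  0.019 ] [[0.4487, 0.0991, 0.019], [0.5921, 0.084, 0.019], [0.5712, -0.1029, 0.019], [0.4282, -0.0866, 0.019]]
tray [ 0.4929 -0.0023  0.02  ]
shaft [ 0.4697 -0.1781  0.08  ]
knob [ 0.5786 -0.1915  0.077 ]
hub [ 0.4018 -0.3481  0.04  ]
handle [ 0.4761 -0.3297  0.068 ]
feeder yaw -7.005276097953382 0.10975209517481507
shift cm [ 54.78 -61.58   7.81] tool y dir -67.7
```

Emit:
step_arm --steps '[[[0,0,0],[0,0,-9.5]],[[0,0,0],[0,0,-9.5]],[[0,0,0],[0,0,-9.5]],[[0,0,0],[0,0,-9.5]],[[0,0,0],[0,0,-9.5]],[[0,0,0],[0,0,-9.5]],[[0,0,0],[0,0,-9.5]],[[0,0,0],[0,0,-10]]]' --claw 0.3 --grip_force 30

```text
clock: 1.25
tool_pos: [0.2373, -0.5781, 0.2279]
eef_rot: [0.648, 0.761, -0.0, -0.0]
contact_force: [-0.7, 0.6, 0.2]
opening: 0.648
finger_force: 0.0
```

Emit:
step_arm --steps '[[[4.5,2.4,0.5],[0,0,0]],[[4.5,2.4,0.5],[0,0,0]],[[4.5,2.4,0.5],[0,0,0]],[[4.5,2.4,0.5],[0,0,0]],[[4.5,2.4,0.5],[0,0,0]],[[4.5,2.4,0.5],[0,0,0]],[[4.5,2.4,0.5],[0,0,0]],[[4.5,2.4,0.5],[0,0,0]],[[4.5,2.4,0.5],[0,0,0]],[[4.5,2.4,0.5],[0,0,0]]]'

```text
clock: 2.5
tool_pos: [0.4063, -0.0952, 0.178]
eef_rot: [0.651, 0.759, 0.0, 0.0]
contact_force: [0.7, -0.1, -0.4]
opening: 0.651
finger_force: 0.0
```

```bash
python3 - <<'E'
from h import *
s=snap('wrist','w1')
print(s['position'],proj(s,[.51,.2038,.0095]),proj(s,[.4929,-.0023,.02]),proj(s,[.472,-.18,.1]))
goto([.5095,.2038,.1])
E
```

```text
[ 0.39480028 -0.02188356  0.33374053] [ 418.12534472 -120.23503284] [348.96382532 106.57307559] [310.32898934 286.00238762]
shift cm [26.97 14.57  8.04] tool y dir 9.5
```

View pics/w1.png

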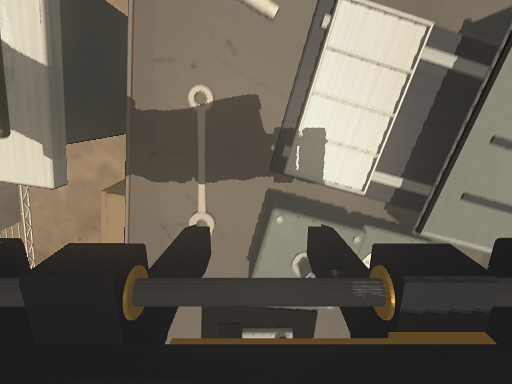

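The wrist view shows the tray with corners (335,0), (433,22), (365,193), (285,168) and the gearbox and shaft below it.

```bash
python3 - <<'E'
from h import *
import pickle
s=snap('wrist')
P=[ray(s,*p,.024) for p in((339,0),(433,22),(365,193),(291,170))]; print(np.round(P,4).tolist())
d=P[1]-P[2]; print(np.degrees(np.arctan2(d[1],d[0])), np.linalg.norm(d), np.linalg.norm(P[2]-P[3]), (P[1]+P[2])/2)
E
```

```text
[[0.4596, 0.1039, 0.024], [0.5581, 0.1011, 0.024], [0.5394, -0.0845, 0.024], [0.4467, -0.0715, 0.024]]
84.26368780098565 0.18655042152286302 0.09364519025246995 [0.54875583 0.008317   0.024     ]
```

Emit:
step_arm --steps '[[[4.5,2.4,0.8],[0,0,0]],[[4.5,2.4,0.8],[0,0,0]],[[4.5,2.4,0.8],[0,0,0]],[[4.5,2.4,0.8],[0,0,0]],[[4.5,2.4,0.8],[0,0,0]],[[4.5,2.4,1],[0,0,0]],[[0,0,0],[0,0,0]]]'

```text
clock: 3.48
tool_pos: [0.5071, 0.1971, 0.1276]
eef_rot: [0.649, 0.761, 0.002, -0.001]
contact_force: [0.5, -1.2, 0.8]
opening: 0.649
finger_force: 0.0
```

```bash
cat > noz.py <<'E'
from h import *
import sys
s=snap('wrist',sys.argv[1] if len(sys.argv)>1 else None); hsv=cv2.cvtColor(s['img'],cv2.COLOR_RGB2HSV)
m=cv2.inRange(hsv,(12,55,150),(32,255,255)); m[235:]=0
m=cv2.morphologyEx(m,cv2.MORPH_CLOSE,np.ones((5,5)))
for c in cv2.findContours(m,0,1)[0]:
    if cv2.contourArea(c)<250: continue
    q=cv2.minAreaRect(c); b=cv2.boxPoints(q)
    e=[(b[i]+b[(i+1)%4])/2 for i in range(4)]
    if np.linalg.norm(e[0]-e[2])<np.linalg.norm(e[1]-e[3]): e=[e[1],e[2],e[3],e[0]]
    A,B=ray(s,*e[0],.0095),ray(s,*e[2],.0095); d=A-B; C=(A+B)/2
    print('noz',np.round(q[0]),C.round(4),'len',np.linalg.norm(d).round(3),'ang',np.degrees(np.arctan2(d[1],d[0])).round(1)%180); C[2]=.028; goto(C)
E
python3 noz.py w2
```

```text
noz [386. 190.] [0.6402 0.2138 0.0095] len 0.038 ang 9.1
shift cm [-0.09 13.53  9.96] tool y dir 9.0
noz [262. 181.] [0.51   0.2007 0.0095] len 0.079 ang 99.3
shift cm [0.64 0.46 9.96] tool y dir 9.0
noz [151. 148.] [0.3948 0.2172 0.0095] len 0.079 ang 92.8
shift cm [  4.07 -10.65   9.96] tool y dir 9.0
noz [403.  97.] [0.6299 0.3034 0.0095] len 0.089 ang 95.7
shift cm [ 8.92 13.91  9.96] tool y dir 9.0
noz [296.  41.] [0.5192 0.3346 0.0095] len 0.071 ang 85.6
shift cm [13.73  3.46  9.97] tool y dir 9.0
```

Emit:
step_arm --steps '[[[0.6,0.4,2.5],[0,0,0]],[[0,0,2.5],[0,0,0]],[[0,0,2.5],[0,0,0]],[[0,0,2.0],[0,0,0]],[[0,0,0.45],[0,0,0]],[[0,0,0],[0,0,0]]]'

```text
clock: 4.28
tool_pos: [0.5096, 0.1976, 0.0289]
eef_rot: [0.651, 0.759, -0.0, 0.0]
contact_force: [0.2, 0.1, -0.1]
opening: 0.652
finger_force: 0.0
```

Emit:
step_arm --steps '[[[0,0,0],[0,0,0]],[[0,0,0],[0,0,0]],[[0,0,0],[0,0,0]],[[0,0,0],[0,0,0]]]' --claw -1 --grip_force 35

```text
clock: 4.78
tool_pos: [0.5095, 0.1989, 0.0287]
eef_rot: [0.651, 0.759, 0.0, 0.0]
contact_force: [-0.3, -0.2, 1.0]
opening: 0.223
finger_force: 0.0
```

Emit:
step_arm --steps '[[[0,0,0],[0,0,0]],[[0,0,-2],[0,0,0]],[[0,0,-4],[0,0,0]],[[0,0,-3],[0,0,-9.4]],[[0,0,0],[0,0,-9.4]],[[0,0,0],[0,0,-9.4]],[[0,0,0],[0,0,-9.4]],[[0,0,0],[0,0,-9.4]],[[0,0,0],[0,0,-9.4]],[[0,0,0],[0,0,-9.4]],[[0,0,0],[0,0,-9.5]]]'

```text
clock: 6.15
tool_pos: [0.5094, 0.1986, 0.1184]
eef_rot: [0.049, 0.999, -0.0, 0.0]
contact_force: [-0.4, -0.2, 0.1]
opening: 0.008
finger_force: 0.0
```

Emit:
step_arm --steps '[[[0,-3.2,0],[0,0,0]],[[0,-3.3,0],[0,0,0]],[[-0.2,-3.3,0],[0,0,0]],[[-0.1,-3.2,0],[0,0,0]],[[0,0,0],[0,0,0]],[[0,0,0],[0,0,0]]]'

```text
clock: 6.9
tool_pos: [0.4994, 0.0703, 0.1187]
eef_rot: [0.051, 0.999, 0.001, 0.0]
contact_force: [-1.0, 0.8, -0.6]
opening: 0.009
finger_force: 0.0
```

```bash
python3 - <<'E'
from h import *
snap('wrist','w3'); s=snap('top','t3'); c=s['img'][130:255,190:400]; cv2.imwrite('pics/t3c.png',cv2.cvtColor(cv2.resize(c,None,fx=3,fy=3),4))
st=sensors.get_state(); print(st['opening'],st['finger_force'],st['q'].round(2)); goto([.4999,.0677,.048])
w=snap('wrist')
T=np.array([.493,-.001]); ex=np.array([.995,-.0993]); ey=np.array([.0993,.995])
for a in(-.049,.049):
  for b in(-.0935,-.046,0,.046,.0935): print(a,b,proj(w,[*(T+a*ex+b*ey),.026]).round(0))
E
```

```text
0.009542131571311516 0.0 [ 0.18  0.8  -0.7   2.01  0.85  0.65  0.39]
shift cm [-0.08 -0.32  7.07] tool y dir 84.2
-0.049 -0.0935 [ 74. 140.]
-0.049 -0.046 [127. 140.]
-0.049 0 [178. 140.]
-0.049 0.046 [229. 140.]
-0.049 0.0935 [281. 140.]
0.049 -0.0935 [ 93. 239.]
0.049 -0.046 [140. 239.]
0.049 0 [186. 239.]
0.049 0.046 [232. 239.]
0.049 0.0935 [279. 239.]
```

View pics/w3.png

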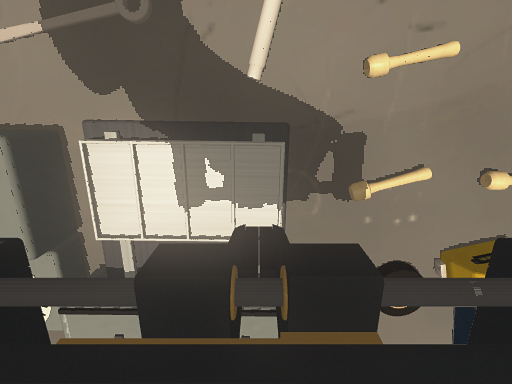

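The grip closed empty: the nozzle still lies at about (395,182) in the image. The tray outline (82,142)-(285,238) sits about 4 mm further +y than I assumed. I'll re-measure the nozzle with the arm still.

```bash
sed -i 's/(12,55,150)/(14,90,120)/' noz.py; python3 noz.py; python3 - <<'E'
from h import *
w=snap('wrist')
for p in((82,142),(285,143),(285,238),(97,238)): print(ray(w,*p,.026).round(4))
for p in ((358,191),(432,173)): print(ray(w,*p,.0095).round(4))
E
```

```text
noz [496. 180.] [0.5169 0.3093 0.0095] len 0.031 ang 84.2
shift cm [ 0.64 23.92  9.08] tool y dir 84.2
noz [390. 183.] [0.5093 0.2036 0.0095] len 0.082 ang 99.2
shift cm [ 0.33 13.32  9.07] tool y dir 84.2
noz [412.  58.] [0.395  0.2182 0.0095] len 0.084 ang 96.1
shift cm [11.86 13.62  9.07] tool y dir 84.2
[ 0.437  -0.0826  0.026 ]
[0.4563 0.0998 0.026 ]
[0.5506 0.0929 0.026 ]
[ 0.5316 -0.0947  0.026 ]
[0.514  0.1715 0.0095]
[0.5026 0.2448 0.0095]
```

Emit:
step_arm --steps '[[[0.1,3.3,0],[0,0,0]],[[0.1,3.4,0],[0,0,0]],[[0,3.4,0],[0,0,9.4]],[[0,3.4,0],[0,0,9.4]],[[0,0,1],[0,0,9.4]],[[0,0,1],[0,0,9.4]],[[0,0,1],[0,0,9.4]],[[0,0,1],[0,0,9.4]],[[0,0,0],[0,0,9.4]],[[0,0,0],[0,0,9.4]],[[0,0,0],[0,0,0]]]' --claw 0.1

```text
clock: 8.52
tool_pos: [0.5162, 0.2035, 0.0785]
eef_rot: [0.649, 0.761, 0.0, 0.0]
contact_force: [-0.8, -0.2, -0.2]
opening: 0.551
finger_force: 0.0
```

```bash
python3 - <<'E'
from h import *
goto([.5095,.205,.021])
E
```

```text
shift cm [ 0.26 -0.64  5.75] tool y dir 9.1
```

Emit:
step_arm --steps '[[[0.2,-0.6,2],[0,0,0]],[[0,0,2],[0,0,0]],[[0,0,1.5],[0,0,0]],[[0,0,0.2],[0,0,0]],[[0,0,0],[0,0,0]]]'

```text
clock: 9.15
tool_pos: [0.5104, 0.2039, 0.0217]
eef_rot: [0.65, 0.76, 0.0, 0.0]
contact_force: [-0.1, -0.7, 0.8]
opening: 0.55
finger_force: 0.0
```

Emit:
step_arm --steps '[[[0,0,0],[0,0,0]],[[0,0,0],[0,0,0]],[[0,0,0],[0,0,0]],[[0,0,0],[0,0,0]],[[0,0,0],[0,0,0]]]' --claw -1 --grip_force 35

```text
clock: 9.78
tool_pos: [0.5102, 0.2037, 0.0215]
eef_rot: [0.65, 0.76, -0.0, 0.0]
contact_force: [-0.3, -0.0, 0.1]
opening: 0.014
finger_force: 0.0
```

```bash
python3 - <<'E'
from h import *
a=snap('wrist')['img']; b=snap('scene')['img'][200:330,130:330]; b=cv2.resize(b,(512,333)); 
cv2.imwrite('pics/c4.png',cv2.cvtColor(cv2.resize(np.vstack([a[80:],b]),None,fx=.93,fy=.93),4))
E
```

```text
(no output)
```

View pics/c4.png

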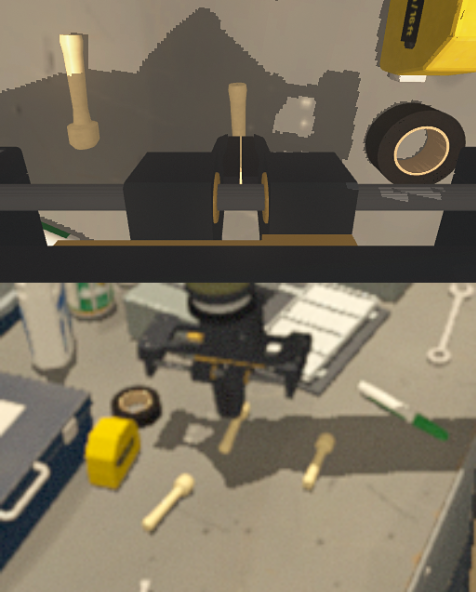

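```bash
python3 - <<'E'
from h import *
s=snap('scene'); f=lambda P:((proj(s,P)-[130,200])*[2.56,2.56]*.93+[0,283]).round(0)
print('tip',f([.51,.204,.0025]),'noz mid',f([.51,.204,.0095]), 'ends',f([.516,.166,.0095]),f([.504,.242,.0095]))
w=snap('wrist'); print('wrist tip',(proj(w,[.51,.204,.0025])-[0,80])*.93,'noz end', (proj(w,[.504,.242,.0095])-[0,80])*.93, (proj(w,[.51,.204,.0095])-[0,80])*.93)
print(sensors.get_state()['tool_pos'],r.tip_extent)
E
```

```text
tip [233. 430.] noz mid [233. 425.] ends [243. 404.] [222. 448.]
wrist tip [240.19865208 131.92161608] noz end [240.14568481  83.20462661] [240.19332274 135.7343389 ]
[0.51015328 0.20375388 0.02151002] 0.019
```

The fingertips are drawn at about (230,417), some 13 px above their predicted place. So they're above the nozzle, about 18 mm higher than tip_extent implies. I'll probe downward gently with open fingers.

Emit:
step_arm --steps '[[[0,0,0],[0,0,0]],[[0,0,0],[0,0,0]],[[0,0,0],[0,0,0]],[[0,0,0],[0,0,0]],[[0,0,0.3],[0,0,0]],[[0,0,0.3],[0,0,0]],[[0,0,0.2],[0,0,0]],[[0,0,0],[0,0,0]]]' --claw 0.1

```text
clock: 10.98
tool_pos: [0.51, 0.2037, 0.0133]
eef_rot: [0.65, 0.76, -0.0, -0.0]
contact_force: [-0.6, 0.8, -1.2]
opening: 0.553
finger_force: 0.0
```

```bash
python3 - <<'E'
from h import *
st=sensors.get_state(); print(st['tool_pos'],st['contact_force'],st['q'].round(4))
s=snap('scene'); b=cv2.resize(s['img'][230:300,190:270],(640,560),interpolation=2); cv2.imwrite('pics/c5.png',cv2.cvtColor(b,4))
for P in ([.51,.204,.0]),st['tool_pos']: print((proj(s,P)-[190,230])*8)
E
```

```text
[0.51002553 0.20367061 0.01325027] [-0.63569096  0.76615084 -1.19850076] [-0.3341  0.9385 -0.2198  1.9234  0.5562  0.3399 -0.8395]
[304.57065792 258.87772802]
[302.41702879 230.0554069 ]
```

View pics/c5.png

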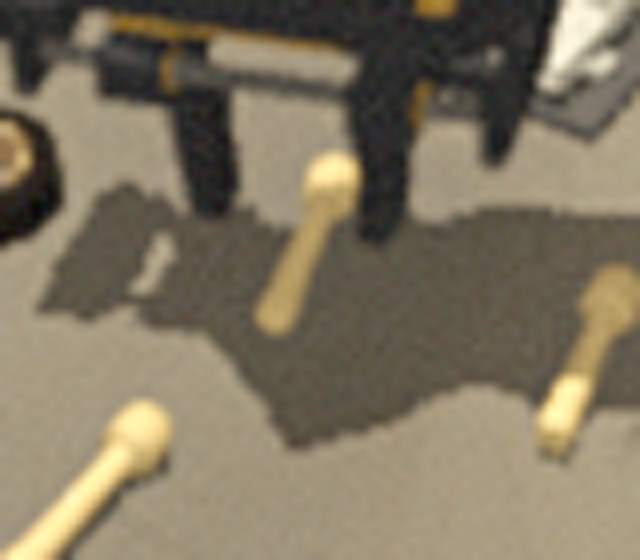

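Emit:
step_arm --steps '[[[0,0,0.2],[0,0,0]],[[0,0,0.2],[0,0,0]],[[0,0,0.1],[0,0,0]],[[0,0,0],[0,0,0]]]'

```text
clock: 11.52
tool_pos: [0.5101, 0.2037, 0.0084]
eef_rot: [0.65, 0.76, -0.0, 0.0]
contact_force: [0.3, 0.1, -0.4]
opening: 0.551
finger_force: 0.0
```

Emit:
step_arm --steps '[[[0,0,0.1],[0,0,0]],[[0,0,0.1],[0,0,0]],[[0,0,0.1],[0,0,0]],[[0,0,0],[0,0,0]]]'

```text
clock: 12.02
tool_pos: [0.5101, 0.2037, 0.0054]
eef_rot: [0.65, 0.76, -0.0, 0.0]
contact_force: [-0.0, -0.2, 0.9]
opening: 0.548
finger_force: 0.0
```

Emit:
step_arm --steps '[[[0,0,0],[0,0,0]],[[0,0,0],[0,0,0]],[[0,0,0],[0,0,0]],[[0,0,0],[0,0,0]],[[0,0,0],[0,0,0]]]' --claw -1 --grip_force 35

```text
clock: 12.65
tool_pos: [0.5101, 0.2037, 0.0055]
eef_rot: [0.65, 0.76, -0.0, 0.0]
contact_force: [-0.8, 0.0, 0.3]
opening: 0.199
finger_force: 35.0
```

Emit:
step_arm --steps '[[[0,0,0],[0,0,0]],[[0,0,-0.2],[0,0,0]],[[0,0,-0.2],[0,0,0]],[[0,0,-0.1],[0,0,0]]]' --claw -0.4

```text
clock: 13.15
tool_pos: [0.5103, 0.2038, 0.0107]
eef_rot: [0.65, 0.76, 0.0, 0.0]
contact_force: [-0.8, 0.5, -0.8]
opening: 0.302
finger_force: 0.0
```

Emit:
step_arm --steps '[[[0,0,0],[0,0,0]],[[0,0,0],[0,0,0]],[[0,0,0],[0,0,0]],[[0,0,0],[0,0,0]]]' --claw -1 --grip_force 35

```text
clock: 13.65
tool_pos: [0.5101, 0.2038, 0.0105]
eef_rot: [0.65, 0.76, -0.0, 0.0]
contact_force: [-0.1, -0.4, 0.1]
opening: 0.005
finger_force: 0.0
```

Emit:
step_arm --steps '[[[0,0,0],[0,0,0]],[[0,0,0],[0,0,0]],[[0,0,0],[0,0,0]],[[0,0,0.3],[0,0,0]],[[0,0,0.3],[0,0,0]],[[0,0,0.2],[0,0,0]],[[0,0,0.2],[0,0,0]],[[0,0,0],[0,0,0]]]' --claw -0.1

```text
clock: 14.65
tool_pos: [0.5101, 0.2037, 0.0003]
eef_rot: [0.65, 0.76, -0.0, -0.0]
contact_force: [0.1, 0.2, 0.1]
opening: 0.45
finger_force: 0.0
```

Emit:
step_arm --steps '[[[0,0,0.1],[0,0,0]],[[0,0,0.1],[0,0,0]],[[0,0,0],[0,0,0]]]'

```text
clock: 15.02
tool_pos: [0.5102, 0.2037, -0.0015]
eef_rot: [0.65, 0.76, -0.0, 0.0]
contact_force: [-0.2, 0.3, -0.4]
opening: 0.449
finger_force: 0.0
```

Emit:
step_arm --steps '[[[0,0,0.1],[0,0,0]],[[0,0,0.1],[0,0,0]],[[0,0,0],[0,0,0]]]'

```text
clock: 15.4
tool_pos: [0.5101, 0.2037, -0.0036]
eef_rot: [0.65, 0.76, -0.0, 0.0]
contact_force: [-0.3, 0.6, 0.7]
opening: 0.45
finger_force: 0.0
```

Emit:
step_arm --steps '[[[0,0,0],[0,0,0]],[[0,0,0],[0,0,0]],[[0,0,0],[0,0,0]],[[0,0,0],[0,0,0]],[[0,0,0],[0,0,0]],[[0,0,-0.5],[0,0,0]],[[0,0,-1.5],[0,0,0]],[[0,0,0],[0,0,0]]]' --claw -1 --grip_force 35

```text
clock: 16.4
tool_pos: [0.5111, 0.2042, 0.018]
eef_rot: [0.65, 0.76, 0.001, 0.0]
contact_force: [-0.1, 0.4, -0.1]
opening: 0.214
finger_force: 35.0
```

Emit:
step_arm --steps '[[[0,0,-2.1],[0,0,-9.4]],[[0,0,-2.1],[0,0,-9.4]],[[0,0,0],[0,0,-9.4]],[[0,0,0],[0,0,-9.4]],[[0,0,0],[0,0,-9.4]],[[0,0,0],[0,0,-9.4]],[[0,0,0],[0,0,-9.4]],[[0,0,0],[0,0,-9.4]],[[0,-4.4,0],[0,0,0]],[[-0.2,-4.4,0],[0,0,0]],[[0,-4.4,0],[0,0,0]],[[0,0,0],[0,0,0]]]'

```text
clock: 17.9
tool_pos: [0.4978, 0.0667, 0.0581]
eef_rot: [0.054, 0.999, -0.003, -0.001]
contact_force: [1.0, 0.2, -0.2]
opening: 0.208
finger_force: 35.0
```

```bash
python3 - <<'E'
from h import *
goto([.5004,.0707,.0160]); st=sensors.get_state(); print(st['opening'],st['finger_force'],st['tool_pos'])
E
```

```text
shift cm [-0.22  0.45  4.21] tool y dir 83.8
0.20755428921323232 34.991413950920105 [0.49782949 0.06670386 0.05812731]
```

Emit:
step_arm --steps '[[[-0.2,0.4,1.5],[0,0,0]],[[0,0,1.5],[0,0,0]],[[0,0,0.7],[0,0,0]],[[0,0,0.3],[0,0,0]],[[0,0,0.15],[0,0,0]],[[0,0,0],[0,0,0]]]'

```text
clock: 18.65
tool_pos: [0.5012, 0.0762, 0.0172]
eef_rot: [0.051, 0.999, 0.0, 0.0]
contact_force: [-0.2, -0.9, 0.0]
opening: 0.215
finger_force: 35.0
```

Emit:
step_arm --steps '[[[0,0,0],[0,0,0]],[[0,0,0],[0,0,0]],[[0,0,-1.5],[0,0,0]],[[0,0,-3],[0,0,0]],[[0,0,-4],[0,0,0]],[[0,0,0],[0,0,0]]]' --claw -0.3

```text
clock: 19.4
tool_pos: [0.5027, 0.0766, 0.1044]
eef_rot: [0.051, 0.999, 0.001, 0.002]
contact_force: [0.2, 0.2, 0.6]
opening: 0.351
finger_force: 0.0
```

```bash
cat > noz2.py <<'E'
import sys; exec(open('noz.py').read())
E
python3 noz.py w6; python3 - <<'E'
from h import *
s=snap('wrist'); 
T=np.array([.4935,.002]); ex=np.array([.995,-.0993]); ey=np.array([.0993,.995])
for a in(-.0485,.0485):
  for b in(-.0935,0,.0935): print(a,b,proj(s,[*(T+a*ex+b*ey),.026]).round(0))
E
```

```text
noz [498. 180.] [0.5168 0.3057 0.0095] len 0.024 ang 84.1
shift cm [ 0.89 23.    7.51] tool y dir 84.1
noz [258. 193.] [0.5073 0.0761 0.0095] len 0.083 ang 174.0
shift cm [-0.53  0.06  7.5 ] tool y dir 84.1
noz [414.  50.] [0.395  0.218  0.0095] len 0.085 ang 95.8
shift cm [12.11 13.03  7.48] tool y dir 84.1
-0.0485 -0.0935 [ 59. 141.]
-0.0485 0 [169. 141.]
-0.0485 0.0935 [280. 140.]
0.0485 -0.0935 [ 81. 245.]
0.0485 0 [179. 244.]
0.0485 0.0935 [278. 244.]
```

View pics/w6.png

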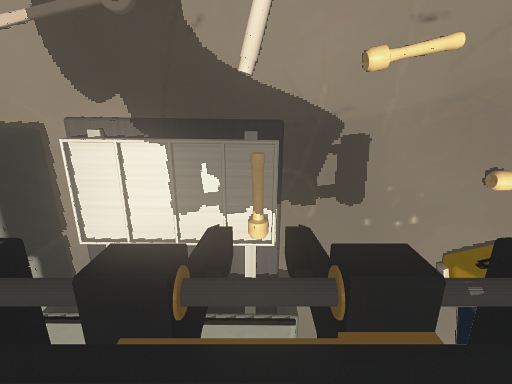

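Nozzle 1 lies in the leftmost lane at px (258,193), and the tray corners match T=(0.4935,0.002). Now the second nozzle, at (0.395,0.218).

Emit:
step_arm --steps '[[[4,4.3,0],[0,0,0]],[[4,4.3,0],[0,0,0]],[[4,4.4,1],[0,0,0]],[[0,0,1],[0,0,10]],[[0,0,1],[0,0,10]],[[0,0,1],[0,0,10]],[[0,0,1],[0,0,10]],[[0,0,1],[0,0,10]],[[0,0,0],[0,0,10]],[[0,0,0],[0,0,10]],[[0,0,0],[0,0,10]],[[0,0,0],[0,0,0]]]' --claw 0.2

```text
clock: 21.0
tool_pos: [0.3945, 0.2171, 0.0412]
eef_rot: [0.68, 0.733, -0.001, 0.0]
contact_force: [-0.2, -0.2, -0.3]
opening: 0.599
finger_force: 0.0
```

Emit:
step_arm --steps '[[[0,0,0],[0,0,0]]]'

```text
clock: 21.12
tool_pos: [0.3946, 0.2173, 0.0415]
eef_rot: [0.68, 0.733, -0.001, 0.0]
contact_force: [-0.3, -0.6, 1.3]
opening: 0.602
finger_force: 0.0
```

```bash
python3 noz.py;  python3 -c "
from h import *
goto([.3955,.218,-.0035])"
```

```text
noz [258. 198.] [0.3929 0.2295 0.0095] len 0.055 ang 94.3
shift cm [ 1.23 -0.09  1.36] tool y dir 4.3
noz [ 21. 137.] [0.2294 0.2605 0.0095] len 0.055 ang 88.4
shift cm [  5.54 -16.17   1.37] tool y dir 4.3
noz [471.  58.] [0.5195 0.331  0.0095] len 0.067 ang 83.0
shift cm [10.4  13.29  1.35] tool y dir 4.3
shift cm [0.06 0.08 4.51] tool y dir 4.3
```

Emit:
step_arm --steps '[[[0,0,1.5],[0,0,0]],[[0,0,1.5],[0,0,0]],[[0,0,1],[0,0,0]],[[0,0,0.5],[0,0,0]],[[0,0,0],[0,0,0]]]'

```text
clock: 21.8
tool_pos: [0.3967, 0.2183, -0.0003]
eef_rot: [0.68, 0.733, -0.002, -0.001]
contact_force: [0.5, 0.1, 0.6]
opening: 0.599
finger_force: 0.0
```

Emit:
step_arm --steps '[[[0,0,0],[0,0,0]],[[0,0,0],[0,0,0]],[[0,0,0],[0,0,0]],[[0,0,0],[0,0,0]],[[0,0,0],[0,0,0]],[[0,0,0],[0,0,0]],[[0,0,-0.5],[0,0,0]],[[0,0,-2],[0,0,0]],[[0,0,-2],[0,0,0]]]' --claw -1

```text
clock: 22.92
tool_pos: [0.3969, 0.2182, 0.0454]
eef_rot: [0.681, 0.732, -0.003, -0.001]
contact_force: [-0.4, -0.3, -0.5]
opening: 0.21
finger_force: 35.0
```

Emit:
step_arm --steps '[[[0,0,-2.1],[0,0,-10]],[[0,0,0],[0,0,-10]],[[0,0,0],[0,0,-10]],[[0,0,0],[0,0,-10]],[[0,0,0],[0,0,-10]],[[0,0,0],[0,0,-10]],[[0,0,0],[0,0,-10]],[[0,0,0],[0,0,-10]],[[0,0,0],[0,0,0]],[[0,0,0],[0,0,0]]]'

```text
clock: 24.18
tool_pos: [0.3971, 0.2185, 0.0659]
eef_rot: [0.053, 0.999, -0.001, -0.002]
contact_force: [0.5, -1.7, -0.2]
opening: 0.206
finger_force: 35.0
```

```bash
python3 -c "
from h import *
goto([.4958,.0249,.0165])"
```

```text
shift cm [-11.87 -18.2    4.96] tool y dir 84.0
```

Emit:
step_arm --steps '[[[-2.9,-4.5,0],[0,0,0]],[[-3,-4.5,0],[0,0,0]],[[-3,-4.6,0],[0,0,0]],[[-3,-4.6,0],[0,0,0]],[[0,0,2],[0,0,0]],[[0,0,0],[0,0,0]],[[0,0,0],[0,0,0]]]'

```text
clock: 25.05
tool_pos: [0.4967, 0.0266, 0.0466]
eef_rot: [0.05, 0.999, -0.001, -0.002]
contact_force: [0.5, 0.1, -0.5]
opening: 0.21
finger_force: 35.0
```

```bash
python3 -c "
from h import *
goto([.4958,.0249,.0205])"
```

```text
shift cm [ 0.06 -0.18  2.61] tool y dir 84.2
```

Emit:
step_arm --steps '[[[0,-0.2,1.3],[0,0,0]],[[0,0,0.9],[0,0,0]],[[0,0,0.4],[0,0,0]],[[0,0,0],[0,0,0]],[[0,0,0],[0,0,0]]]'

```text
clock: 25.68
tool_pos: [0.4967, 0.0236, 0.0204]
eef_rot: [0.051, 0.999, -0.001, -0.002]
contact_force: [0.3, -0.1, -0.0]
opening: 0.21
finger_force: 35.0
```

Emit:
step_arm --steps '[[[0,0,0],[0,0,0]],[[0,0,0],[0,0,0]],[[0,0,-1.5],[0,0,0]],[[0,0,-3],[0,0,0]],[[0,0,-4],[0,0,0]],[[0,0,0],[0,0,0]],[[0,0,0],[0,0,0]]]' --claw -0.35

```text
clock: 26.55
tool_pos: [0.4966, 0.0231, 0.1048]
eef_rot: [0.051, 0.999, -0.002, -0.002]
contact_force: [0.5, 0.1, 0.1]
opening: 0.328
finger_force: 0.0
```

```bash
python3 noz.py w7; python3 -c "
from h import *
goto([.519,.336,.04])"
```

```text
noz [260. 194.] [0.502  0.0239 0.0095] len 0.08 ang 174.2
shift cm [-0.6   0.17  7.63] tool y dir 84.1
noz [317. 194.] [0.5072 0.0791 0.0095] len 0.081 ang 176.8
shift cm [-0.54  5.72  7.61] tool y dir 84.1
shift cm [ 0.91 31.38  6.33] tool y dir 84.1
```

Emit:
step_arm --steps '[[[0.1,5.2,0],[0,0,0]],[[0.2,5.2,0],[0,0,0]],[[0.2,5.2,0],[0,0,0]],[[0.2,5.2,0],[0,0,0]],[[0.1,5.2,0],[0,0,0]],[[0.1,5.3,0],[0,0,0]],[[0,0,0.5],[0,0,9.9]],[[0,0,0.5],[0,0,9.9]],[[0,0,0.5],[0,0,9.9]],[[0,0,0.5],[0,0,9.9]],[[0,0,0],[0,0,9.9]]]' --claw 0.2

```text
clock: 27.98
tool_pos: [0.5189, 0.3348, 0.0822]
eef_rot: [0.467, 0.884, -0.004, -0.002]
contact_force: [-0.3, -0.4, -0.9]
opening: 0.596
finger_force: 0.0
```

Emit:
step_arm --steps '[[[0,0,0],[0,0,9.9]],[[0,0,0],[0,0,9.9]],[[0,0,0],[0,0,9.9]],[[0,0,0],[0,0,9.8]],[[0,0,0],[0,0,0]],[[0,0,0],[0,0,0]],[[0,0,0],[0,0,0]]]'

```text
clock: 28.85
tool_pos: [0.5197, 0.3356, 0.0839]
eef_rot: [0.736, 0.677, -0.002, -0.0]
contact_force: [0.5, 0.1, -0.1]
opening: 0.6
finger_force: 0.0
```

```bash
python3 noz.py; python3 -c "
from h import *
goto([.5185,.337,-.0035])"
```

```text
noz [369. 210.] [0.6172 0.3158 0.0095] len 0.055 ang 5.6
shift cm [-1.14  9.89  5.57] tool y dir -4.8
noz [259. 192.] [0.52   0.3389 0.0095] len 0.078 ang 85.3
shift cm [0.34 0.02 5.6 ] tool y dir -4.8
shift cm [ 0.15 -0.1   8.76] tool y dir -4.8
```

Emit:
step_arm --steps '[[[0.2,0,2.5],[0,0,0]],[[0,0,2.5],[0,0,0]],[[0,0,2],[0,0,0]],[[0,0,1.2],[0,0,0]],[[0,0,0.5],[0,0,0]],[[0,0,0],[0,0,0]]]'

```text
clock: 29.65
tool_pos: [0.5198, 0.3378, -0.0025]
eef_rot: [0.736, 0.677, -0.002, -0.0]
contact_force: [0.6, 0.8, 0.3]
opening: 0.603
finger_force: 0.0
```

Emit:
step_arm --steps '[[[0,0,0],[0,0,0]],[[0,0,0],[0,0,0]],[[0,0,0],[0,0,0]],[[0,0,0],[0,0,0]],[[0,0,0],[0,0,0]],[[0,0,0],[0,0,0]]]' --claw -1

```text
clock: 30.4
tool_pos: [0.5199, 0.3377, -0.0024]
eef_rot: [0.736, 0.676, -0.002, -0.0]
contact_force: [-1.1, -0.2, 3.7]
opening: 0.213
finger_force: 35.0
```

Emit:
step_arm --steps '[[[0,0,-0.5],[0,0,0]],[[0,0,-2],[0,0,0]],[[0,0,-2],[0,0,0]],[[0,0,-2],[0,0,-9.9]],[[0,0,0],[0,0,-9.9]],[[0,0,0],[0,0,-9.9]],[[0,0,0],[0,0,-9.9]],[[0,0,0],[0,0,-9.9]],[[0,0,0],[0,0,-9.9]],[[0,0,0],[0,0,-9.9]],[[0,0,0],[0,0,-9.9]],[[0,0,0],[0,0,-9.8]]]'

```text
clock: 31.9
tool_pos: [0.5207, 0.3376, 0.064]
eef_rot: [0.049, 0.999, -0.001, -0.001]
contact_force: [-0.3, -0.7, -2.0]
opening: 0.211
finger_force: 35.0
```

Emit:
step_arm --steps '[[[0,0,0],[0,0,0]],[[0,0,0],[0,0,0]]]'

```text
clock: 32.15
tool_pos: [0.5203, 0.3377, 0.0631]
eef_rot: [0.053, 0.999, -0.001, -0.001]
contact_force: [-0.4, -0.5, 0.5]
opening: 0.214
finger_force: 35.0
```

```bash
python3 -c "
from h import *
goto([.4912,-.0209,.02])"
```

```text
shift cm [ -0.89 -35.96   4.4 ] tool y dir 84.0
```

Emit:
step_arm --steps '[[[-0.1,-5.1,0],[0,0,0]],[[-0.1,-5.1,0],[0,0,0]],[[-0.1,-5.1,0],[0,0,0]],[[-0.1,-5.1,0],[0,0,0]],[[-0.2,-5.1,0],[0,0,0]],[[-0.2,-5.2,0],[0,0,0]],[[-0.1,-5.2,0],[0,0,0]],[[0,0,2],[0,0,0]],[[0,0,0],[0,0,0]],[[0,0,0],[0,0,0]]]'

```text
clock: 33.4
tool_pos: [0.4927, -0.0191, 0.044]
eef_rot: [0.051, 0.999, -0.001, -0.001]
contact_force: [-0.8, 1.0, -0.2]
opening: 0.208
finger_force: 35.0
```

```bash
python3 -c "
from h import *
goto([.4912,-.0209,.0175])"
```

```text
shift cm [ 0.12 -0.19  2.65] tool y dir 84.2
```

Emit:
step_arm --steps '[[[0.1,-0.2,1.3],[0,0,0]],[[0,0,0.9],[0,0,0]],[[0,0,0.4],[0,0,0]],[[0,0,0],[0,0,0]],[[0,0,0],[0,0,0]]]'

```text
clock: 34.02
tool_pos: [0.4911, -0.0221, 0.0175]
eef_rot: [0.051, 0.999, -0.001, -0.002]
contact_force: [0.1, -0.6, -0.7]
opening: 0.206
finger_force: 35.0
```

Emit:
step_arm --steps '[[[0,0,0],[0,0,0]],[[0,0,0],[0,0,0]],[[0,0,-1.5],[0,0,0]],[[0,0,-3],[0,0,0]],[[0,0,-4],[0,0,0]],[[0,0,-5],[0,0,0]],[[0,0,-4],[0,0,0]]]' --claw -0.35

```text
clock: 34.9
tool_pos: [0.4915, -0.0218, 0.1942]
eef_rot: [0.051, 0.999, -0.001, -0.001]
contact_force: [0.2, -0.3, 0.0]
opening: 0.327
finger_force: 0.0
```

Emit:
step_arm --steps '[[[-5,-3.9,0],[0,0,0]],[[-5,-3.9,0],[0,0,0]],[[-5,-3.9,0],[0,0,0]],[[-5,-4,0],[0,0,0]],[[0,0,0],[0,0,0]],[[0,0,0],[0,0,0]],[[0,0,0],[0,0,0]]]'

```text
clock: 35.78
tool_pos: [0.6705, -0.1938, 0.1923]
eef_rot: [0.05, 0.999, -0.001, -0.002]
contact_force: [0.3, 0.4, -0.6]
opening: 0.323
finger_force: 0.0
```

```bash
python3 - <<'E'
from h import *
s=snap('wrist','w8'); print(proj(s,[.4756,-.177,.1]),proj(s,[.587,-.188,.077]),sensors.get_state()['tool_pos'])
E
```

```text
[254.43605967 -58.50380301] [255.42901814 100.13836792] [ 0.6706544  -0.19409099  0.19238429]
```

View pics/w8.png

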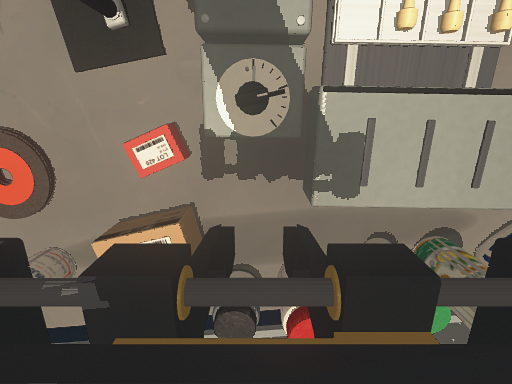

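Three nozzles are in their lanes. The knob is at (252,97) with its pointer toward (285,90), about 78° clockwise of the zero tick at the top (253,62).

```bash
python3 - <<'E'
from h import *
s=snap('wrist'); im=s['img']
g=cv2.cvtColor(im,cv2.COLOR_RGB2GRAY)
# dial disc centre (white-ish ring), z~.045 ; knob dark blob
c=im[60:135,212:295]; hs=cv2.cvtColor(c,cv2.COLOR_RGB2HSV); m=cv2.inRange(hs,(0,0,130),(180,60,255)); m=cv2.morphologyEx(m,cv2.MORPH_CLOSE,np.ones((3,3)))
k=max(cv2.findContours(m,0,1)[0],key=cv2.contourArea); (u,v),rr=cv2.minEnclosingCircle(k); u+=212;v+=60; print('dial',u,v,rr,ray(s,u,v,.042))
K=ray(s,252,97,.07); print(K); K[2]=.1; goto(K)
E
```

```text
dial 244.87688827514648 99.32731628417969 45.122928619384766 [ 0.58379159 -0.1997039   0.042     ]
[ 0.58366493 -0.19132175  0.07      ]
shift cm [ 8.67 -0.54  9.28] tool y dir 84.3
```

Emit:
step_arm --steps '[[[0,0,0],[0,0,9.7]],[[0,0,0],[0,0,9.7]],[[0,0,0],[0,0,9.7]],[[0,0,0],[0,0,9.7]],[[0,0,0],[0,0,9.8]],[[0,0,0],[0,0,9.8]],[[0,0,0],[0,0,9.8]],[[0,0,0],[0,0,9.8]],[[0,0,0],[0,0,0]],[[0,0,0],[0,0,0]]]' --claw 0

```text
clock: 37.12
tool_pos: [0.6711, -0.1952, 0.1922]
eef_rot: [0.667, 0.745, -0.002, -0.001]
contact_force: [-0.4, 0.3, -0.5]
opening: 0.499
finger_force: 0.0
```

```bash
python3 -c "
from h import *
goto([.5835,-.1908,.045])"
```

```text
shift cm [ 1.43 -8.6  14.75] tool y dir 6.3
```

Emit:
step_arm --steps '[[[0.7,-4.3,0],[0,0,0]],[[0.7,-4.3,0],[0,0,0]],[[0,0,3],[0,0,0]],[[0,0,4],[0,0,0]],[[0,0,0],[0,0,0]],[[0,0,0],[0,0,0]],[[0,0,0],[0,0,0]]]'

```text
clock: 38.0
tool_pos: [0.5854, -0.1909, 0.124]
eef_rot: [0.668, 0.744, -0.001, 0.001]
contact_force: [0.9, 0.1, 0.6]
opening: 0.501
finger_force: 0.0
```

```bash
python3 - <<'E'
from h import *
s=snap('wrist','w9'); goto([.5835,-.1908,.045]); print(proj(s,[.5835,-.1908,.077]))
cv2.imwrite('pics/w9.png',cv2.imread('pics/w9.png')[100:340,120:420])
E
```

```text
shift cm [ 0.06 -0.16  7.88] tool y dir 6.2
[256.20865107 207.84595303]
```

View pics/w9.png

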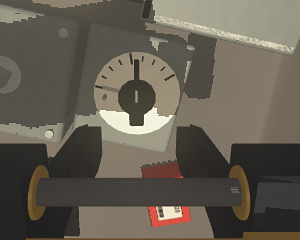

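The bar is aligned with the tool's x axis and centred between the fingers, at full-image px (256,~205). Descending.

Emit:
step_arm --steps '[[[0,-0.1,2.5],[0,0,0]],[[0,0,2.5],[0,0,0]],[[0,0,1.5],[0,0,0]],[[0,0,0.8],[0,0,0]],[[0,0,0.4],[0,0,0]],[[0,0,0],[0,0,0]]]'

```text
clock: 38.8
tool_pos: [0.5831, -0.1913, 0.0457]
eef_rot: [0.668, 0.744, -0.002, -0.0]
contact_force: [-1.2, 0.6, -0.1]
opening: 0.498
finger_force: 0.0
```

Emit:
step_arm --steps '[[[0,0,0],[0,0,0]],[[0,0,0],[0,0,0]],[[0,0,0],[0,0,0]],[[0,0,0],[0,0,0]],[[0,0,0],[0,0,0]],[[0,0,0],[0,0,0]]]' --claw -1 --grip_force 25

```text
clock: 39.55
tool_pos: [0.5835, -0.1912, 0.0455]
eef_rot: [0.668, 0.744, -0.002, -0.0]
contact_force: [1.4, -0.3, 0.6]
opening: 0.132
finger_force: 25.0
```

Emit:
step_arm --steps '[[[0,0,0],[0,0,-5]],[[0,0,0],[0,0,-5]],[[0,0,0],[0,0,0]]]'

```text
clock: 39.92
tool_pos: [0.5833, -0.1912, 0.0455]
eef_rot: [0.601, 0.799, -0.002, -0.0]
contact_force: [1.7, 0.1, 1.6]
opening: 0.135
finger_force: 25.0
```

```bash
python3 -c "
from h import *
st=sensors.get_state();print(st['contact_force'],st['moment'],st['opening'],st['tool_pos'])"
```

```text
[1.68400533 0.06532023 1.56783875] [-0.06595235 -0.57830243  0.02062859] 0.13528457593986962 [ 0.58333278 -0.19123047  0.0455306 ]
```

Emit:
step_arm --steps '[[[0,0,0],[0,0,-9]],[[0,0,0],[0,0,-9]],[[0,0,0],[0,0,-9]],[[0,0,0],[0,0,-9]],[[0,0,0],[0,0,-9]],[[0,0,0],[0,0,-9]],[[0,0,0],[0,0,-6]],[[0,0,0],[0,0,0]]]'

```text
clock: 40.92
tool_pos: [0.5827, -0.1919, 0.0455]
eef_rot: [0.122, 0.993, -0.002, -0.002]
contact_force: [0.5, -1.9, 2.8]
opening: 0.134
finger_force: 25.0
```

```bash
python3 -c "
from h import *
goto([.5835,-.1912,.045]);st=sensors.get_state();print(st['contact_force'],st['moment'],st['opening'],st['tool_pos'])"
```

```text
shift cm [-0.06  0.09  0.05] tool y dir 76.0
[ 0.53515748 -1.90687791  2.77772194] [-0.30293728 -0.38420106  0.10284918] 0.13371640722616682 [ 0.58271326 -0.19187781  0.04550691]
```

Emit:
step_arm --steps '[[[0,0,0],[0,0,-4]],[[0,0,0],[0,0,-4]],[[0,0,0],[0,0,0]]]'

```text
clock: 41.3
tool_pos: [0.5827, -0.192, 0.0455]
eef_rot: [0.053, 0.999, -0.002, -0.002]
contact_force: [-0.0, -1.3, 3.4]
opening: 0.13
finger_force: 25.0
```

```bash
python3 -c "
from h import *
goto([.5835,-.1912,.045]);st=sensors.get_state();print(st['contact_force'],st['moment'],st['opening'],st['tool_pos'])"
```

```text
shift cm [-0.07  0.09  0.05] tool y dir 83.9
[-0.02261164 -1.32986714  3.41187578] [-0.37035594 -0.33278694 -0.23835362] 0.13014986088482405 [ 0.58272752 -0.19199166  0.0455345 ]
```

Emit:
step_arm --steps '[[[0,0,0],[0,0,-3]],[[0,0,0],[0,0,0]]]'

```text
clock: 41.55
tool_pos: [0.5826, -0.1919, 0.0455]
eef_rot: [0.027, 1.0, -0.002, -0.002]
contact_force: [-0.7, -2.3, 5.4]
opening: 0.135
finger_force: 25.0
```

```bash
python3 -c "
from h import *
goto([.5835,-.1912,.045]);st=sensors.get_state();print(st['contact_force'],st['moment'],st['opening'],st['tool_pos'])"
```

```text
shift cm [-0.09  0.08  0.05] tool y dir 86.9
[-0.72521062 -2.33223898  5.43878629] [-0.41360368 -0.15093114 -0.53419522] 0.1351843903461489 [ 0.5825781  -0.19192852  0.04551313]
```

Emit:
step_arm --steps '[[[0,0,0],[0,0,0]],[[0,0,0],[0,0,0]],[[0,0,-2],[0,0,0]],[[0,0,-4],[0,0,0]],[[0,0,-4.5],[0,0,0]],[[-1,0,-4.5],[0,0,0]],[[-2,0,0],[0,0,0]],[[0,0,0],[0,0,0]],[[0,0,0],[0,0,0]]]' --claw -0.3

```text
clock: 42.68
tool_pos: [0.6122, -0.1922, 0.195]
eef_rot: [0.025, 1.0, -0.001, -0.003]
contact_force: [-0.2, 0.7, 0.9]
opening: 0.348
finger_force: 0.0
```

```bash
python3 - <<'E'
from h import *
s=snap('wrist','w10'); print(proj(s,[.4745,-.177,.1]),proj(s,[.4745,-.177,.066]),proj(s,[.5835,-.191,.077]),sensors.get_state()['tool_pos'])
im=cv2.imread('pics/w10.png')[0:240,80:400]; cv2.imwrite('pics/w10c.png',cv2.resize(im,None,fx=2.5,fy=2.5,interpolation=cv2.INTER_CUBIC))
E
```

```text
[268.15206514  29.04426479] [267.00388067  39.68800984] [257.85728819 157.63738981] [ 0.61206092 -0.19229034  0.19475733]
```

View pics/w10c.png

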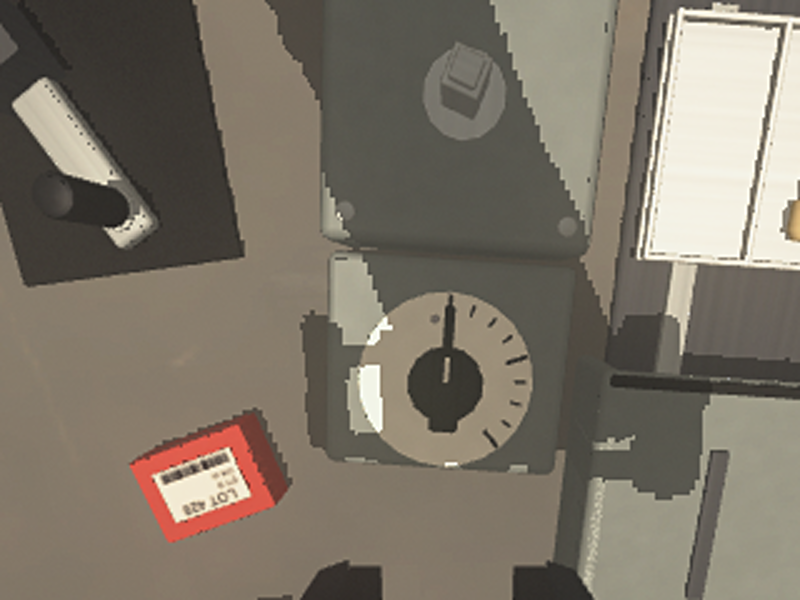

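The knob is at its zero stop, pointer on the top tick. The shaft's top is at full-image px (267,26), turned roughly 13° clockwise. The crank seems to have been knocked to a new angle. I'll move closer to the shaft and measure its angle.

Emit:
step_arm --steps '[[[3.5,0.5,2],[0,0,0]],[[3.5,0.3,3],[0,0,0]],[[0,0,0],[0,0,0]],[[0,0,0],[0,0,0]],[[0,0,0],[0,0,0]]]'

```text
clock: 43.35
tool_pos: [0.5453, -0.1809, 0.1463]
eef_rot: [0.025, 1.0, -0.001, -0.0]
contact_force: [0.3, 0.2, -0.7]
opening: 0.352
finger_force: 0.0
```

```bash
python3 - <<'E'
from h import *
s=snap('wrist','w11'); t=snap('top','t11'); st=sensors.get_state(); print(st['tool_pos']); goto(st['tool_pos'])
p=proj(s,[.4745,-.177,.1]); print(p)
u,v=p.astype(int); a=cv2.imread('pics/w11.png')[v-35:v+45,u-50:u+50]
b=cv2.imread('pics/t11.png')[175:255,330:410]
cv2.imwrite('pics/z11.png',np.hstack([cv2.resize(a,(500,400),interpolation=3),cv2.resize(b,(300,300),interpolation=3) if 0 else cv2.copyMakeBorder(cv2.resize(b,(300,300),interpolation=3),0,100,0,0,0)])); print(u-50,v-35)
E
```

```text
[ 0.54481434 -0.18091786  0.14605433]
shift cm [0. 0. 0.] tool y dir 87.1
[258.14368956 114.8002673 ]
208 79
```

View pics/z11.png

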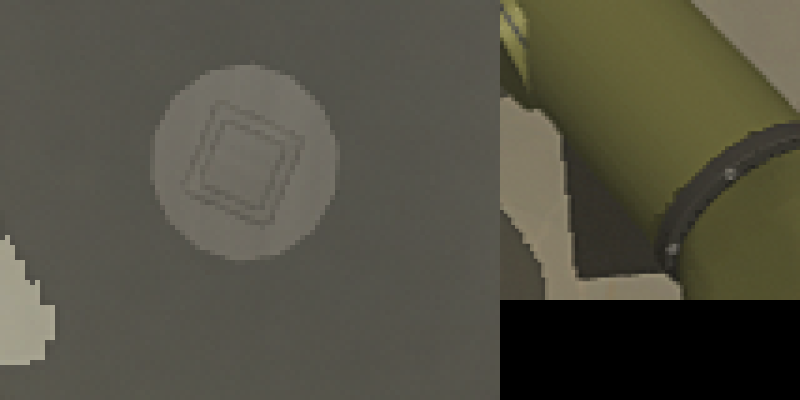

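The shaft's square is at zoom (244,164), i.e. full px (256.8,111.8), with edges about 21.5° clockwise in the image. That puts the shaft about 18.7° clockwise of the feeder. The top view is blocked by the arm, so I'll move over to look at the crank.

Emit:
step_arm --steps '[[[0,-4,-3],[0,0,0]],[[0,-4,-3],[0,0,0]],[[0,-4,0],[0,0,0]],[[0,-3,0],[0,0,0]],[[0,0,0],[0,0,0]],[[0,0,0],[0,0,0]],[[0,0,0],[0,0,0]]]'

```text
clock: 44.32
tool_pos: [0.537, -0.3288, 0.2062]
eef_rot: [0.024, 1.0, -0.001, -0.002]
contact_force: [0.8, 0.1, 0.7]
opening: 0.349
finger_force: 0.0
```

```bash
python3 - <<'E'
from h import *
s=snap('wrist','w12'); st=sensors.get_state(); print(st['tool_pos']); goto(st['tool_pos'])
print(s['position'],rot(s).round(3).tolist())
im=cv2.imread('pics/w12.png')[0:240]; cv2.imwrite('pics/w12c.png',cv2.resize(im,None,fx=1.56,fy=1.56,interpolation=3))
E
```

```text
[ 0.53686591 -0.32909476  0.20612547]
shift cm [0. 0. 0.] tool y dir 87.3
[ 0.46397343 -0.32443293  0.3621574 ] [[0.047, 0.958, 0.281], [0.999, -0.045, -0.015], [-0.002, 0.282, -0.959]]
```

View pics/w12c.png

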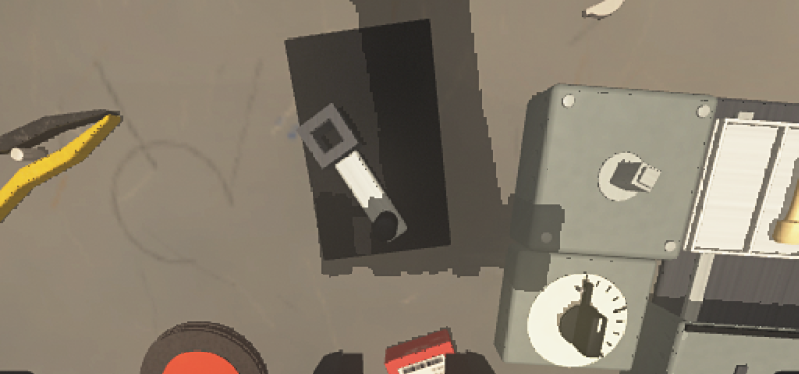

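The crank has been knocked to a slanted pose on the mat. Scaled px: hub top corners (301,127), (334,104), (357,143), (323,167), handle top (386,225), mat corners (286,40), (430,19), (450,243), (322,260).

```bash
python3 - <<'E'
from h import *
s=snap('wrist')
c=[ray(s,u/1.56,v/1.56,.04) for u,v in((301,127),(334,104),(357,143),(323,167))]
H=np.mean(c,0); print('hub',H)
for i in range(4):
    d=c[(i+1)%4]-c[i]; print(np.linalg.norm(d).round(4),np.degrees(np.arctan2(d[1],d[0])).round(1))
h=ray(s,386/1.56,225/1.56,.068); d=h-H; print('handle',h,np.hypot(*d[:2]),np.degrees(np.arctan2(d[1],d[0])))
m=[ray(s,u/1.56,v/1.56,.004) for u,v in((286,40),(430,19),(450,243),(322,260))]; print('mat',np.round(m,3).tolist(),np.mean(m,0))
print('shaft again',ray(s,646/1.56,178/1.56,.1))
goto([*H[:2],.06])
E
```

```text
hub [ 0.4350278  -0.37690921  0.04      ]
0.0283 119.1
0.0298 28.1
0.03 -59.7
0.0305 -155.1
handle [ 0.49677257 -0.33861534  0.068     ] 0.07265559900783328 31.8070292978502
mat [[0.364, -0.408, 0.004], [0.355, -0.3, 0.004], [0.522, -0.288, 0.004], [0.531, -0.398, 0.004]] [ 0.4428682  -0.34880481  0.004     ]
shaft again [ 0.47284619 -0.18129858  0.1       ]
shift cm [ 9.89 -5.2  14.65] tool y dir 87.3
```

Emit:
step_arm --steps '[[[0,0,0],[0,0,-8]],[[0,0,0],[0,0,-8]],[[0,0,0],[0,0,-8]],[[0,0,0],[0,0,-8.2]],[[0,0,0],[0,0,0]],[[0,0,0],[0,0,0]],[[0,0,0],[0,0,0]]]' --claw 0.2

```text
clock: 45.3
tool_pos: [0.5364, -0.3306, 0.2059]
eef_rot: [-0.253, 0.968, -0.001, -0.002]
contact_force: [0.1, 0.2, -0.2]
opening: 0.601
finger_force: 0.0
```

```bash
python3 - <<'E'
from h import *
goto([.498,-.341,.09]); print(sensors.get_state()['q'].round(2))
E
```

```text
shift cm [ 3.81  0.97 11.61] tool y dir 119.3
[ 1.    0.93 -1.08  1.55  0.86  1.21  1.84]
```

Emit:
step_arm --steps '[[[3.8,1,2],[0,0,0]],[[0,0,5],[0,0,0]],[[0,0,4.6],[0,0,0]],[[0,0,0],[0,0,0]],[[0,0,0],[0,0,0]],[[0,0,0],[0,0,0]]]'

```text
clock: 46.05
tool_pos: [0.4995, -0.341, 0.0923]
eef_rot: [-0.253, 0.967, -0.002, -0.001]
contact_force: [-0.3, 0.4, -1.0]
opening: 0.599
finger_force: 0.0
```

```bash
cat > hub.py <<'E'
from h import *
s=snap('wrist','w13'); st=sensors.get_state(); print(st['tool_pos'],st['contact_force'].round(1))
p=proj(s,[.435,-.377,.04]); print('pred',p)
hsv=cv2.cvtColor(s['img'],cv2.COLOR_RGB2HSV); g=s['img'].mean(2)
u,v=p.astype(int); print(g[v-30:v+30:4,u-34:u+35:4].astype(int))
E
python3 hub.py
```

```text
[ 0.49921377 -0.34110868  0.09200906] [-0.7  0.7 -0. ]
pred [258.14926143 109.96357241]
[[143 143 140  99  70  70  67  67  64  63  64  65  64  62  43  43  44  42]
 [134 139 145  69  70  69  70  68  65  66  65  65  64  62  44  43  43  41]
 [145 146 151 134 131 130 128 131 133 128 127 127 131  70  45  43  40  43]
 [148 149  61 132 129 127 132 131 128 128 126 129  70  69  45  43  43  42]
 [147 150  71 131 132 132 132 137 131 131 132  70  69  68  43  45  42  41]
 [148  78  71 131 127  80  64  63  62  63  62  99  68  70  45  45  44  44]
 [148  72  72 131 132 114  55  70  67  66  65  66  70  70  45  47  43  43]
 [152  71  71 130 133 117  56  69  69  67  67  65  71  68  47  46  44  42]
 [ 68  72  72 135 133 124  54  54  69  66  68  68  70  70  48  47  46  44]
 [ 73  72  73 137 137 128  57  55  70  70  69  68  70  70  49  46  45  44]
 [ 72  72  72 141 131 134  64  60  62  61  61  68  71  71  48  46  47  45]
 [ 73  73  72 138 132 131 131 134 129 131  72  72  72  71  50  48  47  44]
 [ 73  71  71 138 131 132 132 132 127  70  74  72  71  72  49  49  47  47]
 [ 72  73  71 121 136 133 156 153 198 200  99 113  58  52  51  48  48  46]
 [ 71  72  71  70  71  67 244 243 242 244 130 125  52  52  51  51  47  47]]
```

```bash
python3 - <<'E'
from h import *
s=snap('wrist'); g=s['img'].mean(2); u,v=258,110
L=[];Rr=[];T=[]
for y in range(v-16,v+15,3):
    row=g[y]; l=next(x for x in range(u-32,u) if row[x]>110 and row[x+1]>110 and row[max(x-1,0)]<=110 or (row[x]>110 and row[x+1]>110 and x>u-30)); L.append((l,y))
    x=u+34
    while row[x]<57: x-=1
    Rr.append((x+1,y))
print('L',L); print('R',Rr)
for x in range(u-18,u+8,4): print(x,[int(i) for i in g[v-32:v-14,x]],[int(i) for i in g[v+10:v+28,x]])
E
```

```text
L [(234, 94), (235, 97), (235, 100), (235, 103), (235, 106), (235, 109), (235, 112), (235, 115), (236, 118), (236, 121), (236, 124)]
R [(278, 94), (279, 97), (279, 100), (279, 103), (279, 106), (279, 109), (279, 112), (279, 115), (279, 118), (279, 121), (279, 124)]
240 [69, 70, 70, 71, 72, 69, 70, 68, 66, 134, 131, 129, 129, 129, 129, 129, 131, 132] [133, 133, 136, 134, 131, 130, 130, 131, 133, 132, 132, 135, 101, 71, 69, 72, 72, 70]
244 [68, 69, 67, 68, 68, 68, 70, 67, 79, 131, 131, 130, 130, 128, 126, 127, 129, 130] [134, 134, 133, 133, 132, 132, 131, 132, 132, 132, 131, 133, 97, 81, 79, 78, 77, 69]
248 [68, 66, 68, 67, 67, 68, 68, 66, 77, 128, 128, 129, 129, 132, 131, 131, 131, 131] [66, 88, 107, 132, 131, 131, 131, 133, 132, 132, 131, 124, 237, 246, 244, 244, 244, 244]
252 [67, 66, 68, 68, 68, 68, 68, 66, 78, 132, 131, 130, 131, 132, 131, 132, 132, 135] [66, 69, 116, 133, 133, 132, 133, 132, 132, 129, 126, 116, 236, 244, 243, 243, 243, 243]
256 [65, 65, 67, 67, 65, 66, 66, 64, 96, 135, 133, 133, 131, 129, 129, 128, 129, 132] [65, 97, 114, 129, 127, 126, 127, 128, 128, 130, 129, 122, 251, 244, 242, 242, 242, 242]
260 [64, 64, 64, 65, 64, 66, 65, 62, 93, 129, 129, 129, 132, 130, 128, 127, 127, 130] [63, 96, 122, 131, 133, 133, 134, 71, 66, 130, 127, 117, 253, 248, 245, 244, 246, 249]
264 [66, 64, 65, 66, 64, 66, 65, 60, 111, 127, 125, 127, 126, 127, 127, 128, 127, 129] [66, 69, 72, 72, 71, 71, 73, 73, 72, 74, 72, 83, 133, 132, 129, 129, 130, 131]
```

Emit:
step_arm --steps '[[[3.7,0,0],[0,0,0]],[[3.7,0,0],[0,0,-2]],[[0,0,1.5],[0,0,0]],[[0,0,0],[0,0,0]],[[0,0,0],[0,0,0]],[[0,0,0],[0,0,0]]]'

```text
clock: 46.9
tool_pos: [0.4346, -0.3765, 0.0758]
eef_rot: [-0.271, 0.963, -0.001, -0.001]
contact_force: [0.5, 0.7, -0.3]
opening: 0.6
finger_force: 0.0
```

```bash
python3 - <<'E'
from h import *
goto([.4349,-.378,.003]); print(sensors.get_state()['tool_pos'])
E
```

```text
shift cm [ 0.03 -0.14  7.28] tool y dir 121.4
[ 0.43461006 -0.37646112  0.07582407]
```

Emit:
step_arm --steps '[[[0,-0.1,2.5],[0,0,0]],[[0,0,2.5],[0,0,0]],[[0,0,1.2],[0,0,0]],[[0,0,0.6],[0,0,0]],[[0,0,0.4],[0,0,0]],[[0,0,0],[0,0,0]],[[0,0,0],[0,0,0]]]'

```text
clock: 47.78
tool_pos: [0.4339, -0.3783, 0.0038]
eef_rot: [-0.27, 0.963, -0.001, -0.002]
contact_force: [-0.1, -0.9, -0.0]
opening: 0.599
finger_force: 0.0
```

Emit:
step_arm --steps '[[[0,0,0],[0,0,0]],[[0,0,0],[0,0,0]],[[0,0,0],[0,0,0]],[[0,0,0],[0,0,0]],[[0,0,0],[0,0,0]]]' --claw -1 --grip_force 60

```text
clock: 48.4
tool_pos: [0.4338, -0.3785, 0.0035]
eef_rot: [-0.27, 0.963, -0.001, -0.002]
contact_force: [-0.3, -1.2, 2.3]
opening: 0.354
finger_force: 59.8
```

Emit:
step_arm --steps '[[[0,0,0],[0,0,0]],[[0,0,-1],[0,0,0]],[[0,0,-3],[0,0,0]],[[0,0,-3],[0,0,0]],[[0,0,-4],[0,0,0]],[[0,0,-2],[0,0,0]],[[0,0,0],[0,0,0]]]'

```text
clock: 49.28
tool_pos: [0.4344, -0.378, 0.1341]
eef_rot: [-0.27, 0.963, -0.001, -0.002]
contact_force: [0.0, -1.0, -4.2]
opening: 0.352
finger_force: 59.8
```

Emit:
step_arm --steps '[[[0,0,0],[0,0,8]],[[0,0,0],[0,0,8]],[[0,0,0],[0,0,8]],[[0,0,0],[0,0,8]],[[0,0,0],[0,0,8]],[[0,0,0],[0,0,8]],[[0,0,0],[0,0,7.8]],[[0,0,0],[0,0,0]],[[0,0,0],[0,0,0]]]'

```text
clock: 50.4
tool_pos: [0.4334, -0.3776, 0.1323]
eef_rot: [0.211, 0.978, -0.001, -0.002]
contact_force: [0.8, 0.2, -3.7]
opening: 0.355
finger_force: 59.8
```

```bash
python3 - <<'E'
from h import *
goto([.4711,-.1775,.115]); print(sensors.get_state()['opening'])
E
```

```text
shift cm [ 4.8  19.79  1.69] tool y dir 65.7
0.35518948067496686
```

Emit:
step_arm --steps '[[[1,4,0],[0,0,0]],[[1,4,0],[0,0,0]],[[1,4,0],[0,0,0]],[[1,4,0],[0,0,0]],[[0.8,3.8,0.5],[0,0,0]],[[0,0,0.5],[0,0,0]],[[0,0,0],[0,0,0]],[[0,0,0],[0,0,0]],[[0,0,0],[0,0,0]]]'

```text
clock: 51.52
tool_pos: [0.4721, -0.1788, 0.1227]
eef_rot: [0.213, 0.977, -0.002, -0.002]
contact_force: [-0.1, 0.1, -3.5]
opening: 0.357
finger_force: 59.8
```

```bash
python3 - <<'E'
from h import *
goto([.4711,-.1775,.100]); s=snap('wrist','w14'); print(sensors.get_state()['tool_pos'])
E
```

```text
shift cm [0.14 0.09 2.27] tool y dir 65.4
[ 0.47217573 -0.17865422  0.1227203 ]
```

Emit:
step_arm --steps '[[[0.1,0.1,1],[0,0,0]],[[0,0,0.8],[0,0,0]],[[0,0,0.3],[0,0,0]],[[0,0,0.2],[0,0,0]],[[0,0,0],[0,0,0]]]'

```text
clock: 52.2
tool_pos: [0.4718, -0.1765, 0.0996]
eef_rot: [0.212, 0.977, -0.001, -0.002]
contact_force: [-0.6, -0.1, -2.7]
opening: 0.359
finger_force: 59.8
```

Emit:
step_arm --steps '[[[0,0,0.2],[0,0,0]],[[0,0,0.2],[0,0,0]],[[0,0,0],[0,0,0]]]'

```text
clock: 52.58
tool_pos: [0.4716, -0.1766, 0.0956]
eef_rot: [0.212, 0.977, -0.002, -0.002]
contact_force: [-0.1, -0.4, -3.8]
opening: 0.356
finger_force: 59.8
```

```bash
python3 - <<'E'
from h import *
goto([.4711,-.1775,.066]); st=sensors.get_state(); print(st['contact_force'],st['moment'])
E
```

```text
shift cm [ 0.   -0.1   2.96] tool y dir 65.5
[-0.1298255  -0.38705084 -3.84159456] [ 0.06410906 -0.10346009 -0.01223314]
```

Emit:
step_arm --steps '[[[0,-0.1,0],[0,0,0]],[[0,0,0.15],[0,0,0]],[[0,0,0.15],[0,0,0]],[[0,0,0],[0,0,0]]]'

```text
clock: 53.08
tool_pos: [0.4712, -0.1775, 0.0925]
eef_rot: [0.212, 0.977, -0.002, -0.002]
contact_force: [-0.2, 0.3, -2.2]
opening: 0.362
finger_force: 59.8
```

Emit:
step_arm --steps '[[[0,0,0.2],[0,0,0]],[[0,0,0.2],[0,0,0]],[[0,0,0],[0,0,0]]]'

```text
clock: 53.45
tool_pos: [0.4711, -0.1775, 0.0885]
eef_rot: [0.212, 0.977, -0.002, -0.002]
contact_force: [-0.8, -0.0, -2.6]
opening: 0.357
finger_force: 59.8
```

Emit:
step_arm --steps '[[[0,0,0.3],[0,0,0]],[[0,0,0.3],[0,0,0]],[[0,0,0.3],[0,0,0]],[[0,0,0],[0,0,0]]]'

```text
clock: 53.95
tool_pos: [0.4711, -0.1774, 0.0794]
eef_rot: [0.212, 0.977, -0.002, -0.002]
contact_force: [0.2, -0.4, -2.7]
opening: 0.358
finger_force: 59.8
```

Emit:
step_arm --steps '[[[0,0,0.3],[0,0,0]],[[0,0,0.3],[0,0,0]],[[0,0,0.3],[0,0,0]],[[0,0,0],[0,0,0]]]'

```text
clock: 54.45
tool_pos: [0.471, -0.1775, 0.0704]
eef_rot: [0.212, 0.977, -0.001, -0.002]
contact_force: [-0.1, -0.5, -3.0]
opening: 0.359
finger_force: 59.8
```

Emit:
step_arm --steps '[[[0,0,0.2],[0,0,0]],[[0,0,0.2],[0,0,0]],[[0,0,0],[0,0,0]]]'

```text
clock: 54.82
tool_pos: [0.4711, -0.1775, 0.0665]
eef_rot: [0.212, 0.977, -0.002, -0.002]
contact_force: [-0.9, -0.5, -3.7]
opening: 0.355
finger_force: 59.8
```

Emit:
step_arm --steps '[[[0,0,0.1],[0,0,0]],[[0,0,0],[0,0,0]]]'

```text
clock: 55.08
tool_pos: [0.4712, -0.1776, 0.0657]
eef_rot: [0.212, 0.977, -0.002, -0.002]
contact_force: [-0.5, -0.6, -2.9]
opening: 0.361
finger_force: 59.8
```

Emit:
step_arm --steps '[[[0,0,0],[0,0,0]],[[0,0,0],[0,0,0]],[[0,0,0],[0,0,0]],[[0,0,-2],[0,0,0]],[[0,0,-4],[0,0,0]],[[0,0,-4.5],[0,0,0]],[[0,0,-1],[0,0,0]],[[0,0,0],[0,0,0]],[[0,0,0],[0,0,0]]]' --claw 0.1

```text
clock: 56.2
tool_pos: [0.4707, -0.1774, 0.1795]
eef_rot: [0.212, 0.977, -0.002, -0.003]
contact_force: [-0.8, -1.0, -0.4]
opening: 0.549
finger_force: 0.0
```

Emit:
step_arm --steps '[[[-3,0,0],[0,0,0]],[[-4.6,0,0],[0,0,0]],[[0,0,0],[0,0,0]],[[0,0,0],[0,0,0]],[[0,0,0],[0,0,0]]]'

```text
clock: 56.82
tool_pos: [0.5395, -0.2081, 0.18]
eef_rot: [0.211, 0.977, -0.002, -0.003]
contact_force: [0.4, 0.6, -0.4]
opening: 0.548
finger_force: 0.0
```

```bash
python3 - <<'E'
from h import *
s=snap('wrist','w15'); C=np.array([.4722,-.178]); print(sensors.get_state()['tool_pos'])
for P in ([*C,.102],[.5404,-.2091,.13]): print(proj(s,P))
goto([.5404,-.2091,.082])
im=cv2.imread('pics/w15.png'); a=cv2.resize(im[0:250,130:400],None,fx=2.2,fy=2.2,interpolation=3); cv2.imwrite('pics/w15c.png',a)
E
```

```text
[ 0.53966277 -0.20827973  0.18025139]
[257.77811953 111.31746503]
[257.39861021 208.40888742]
shift cm [-0.14 -0.    9.82] tool y dir 65.6
```

View pics/w15c.png

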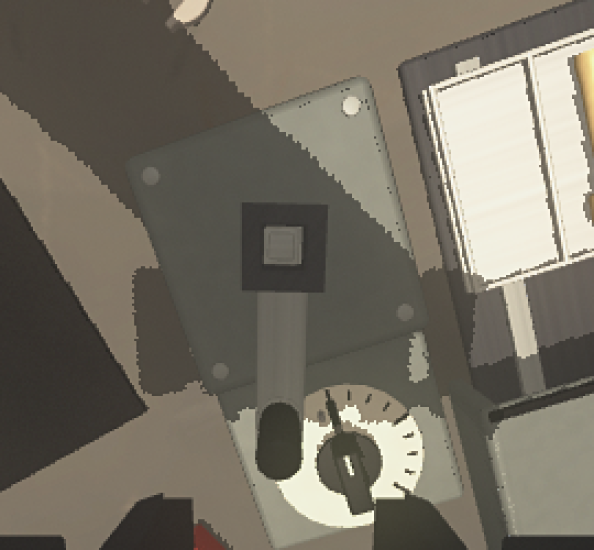

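The crank is fully seated on the shaft (hub at zoom (284,248), handle at (280,455)), so I'll grip the handle next.

Emit:
step_arm --steps '[[[-0.2,0,2.5],[0,0,0]],[[0,0,2.5],[0,0,0]],[[0,0,2.5],[0,0,0]],[[0,0,1.5],[0,0,0]],[[0,0,0.7],[0,0,0]],[[0,0,0],[0,0,0]],[[0,0,0],[0,0,0]]]'

```text
clock: 57.75
tool_pos: [0.5429, -0.2098, 0.0843]
eef_rot: [0.212, 0.977, -0.001, -0.001]
contact_force: [0.6, -0.3, 0.7]
opening: 0.547
finger_force: 0.0
```

Emit:
step_arm --steps '[[[0,0,0],[0,0,0]],[[0,0,0],[0,0,0]],[[0,0,0],[0,0,0]],[[0,0,0],[0,0,0]],[[0,0,0],[0,0,0]],[[0,0,0],[0,0,0]]]' --claw -1 --grip_force 30

```text
clock: 58.5
tool_pos: [0.5423, -0.2099, 0.0836]
eef_rot: [0.212, 0.977, -0.002, -0.001]
contact_force: [0.0, -0.2, 0.3]
opening: 0.194
finger_force: 30.0
```

Emit:
step_arm --steps '[[[0.26,-1.94,0],[0,0,0]],[[0.75,-1.81,0],[0,0,0]],[[1.19,-1.55,0],[0,0,0]],[[0,0,0],[0,0,0]]]'

```text
clock: 59.0
tool_pos: [0.4979, -0.2508, 0.0842]
eef_rot: [0.213, 0.977, -0.002, -0.002]
contact_force: [0.6, -0.1, 6.4]
opening: 0.191
finger_force: 30.2
```

```bash
cat > cr.py <<'E'
from h import *
st=sensors.get_state(); C=np.array([.4733,-.1777]); d=st['tool_pos'][:2]-C
print(st['contact_force'].round(1),st['moment'].round(2),'open',st['opening'].round(3),'z',st['tool_pos'][2].round(4),'r',np.hypot(*d).round(4),'ang',np.degrees(np.arctan2(d[1],d[0])).round(1))
m=R.from_quat(st['eef_rot']).as_matrix(); q=m.T@np.array([*d,0])*100; print('tool-frame rel',q.round(2),'theta',np.degrees(np.arctan2(q[1],q[0])).round(1)%360,'ydir',np.degrees(np.arctan2(m[1,1],m[0,1])).round(1))
E
python3 cr.py
```

```text
Traceback (most recent call last):
  File "cr.py", line 3, in <module>
    print(st['contact_force'].round(1),st['moment'].round(2),'open',st['opening'].round(3),'z',st['tool_pos'][2].round(4),'r',np.hypot(*d).round(4),'ang',np.degrees(np.arctan2(d[1],d[0])).round(1))
                                                                    ^^^^^^^^^^^^^^^^^^^
AttributeError: 'float' object has no attribute 'round'
```

Emit:
step_arm --steps '[[[1.55,-1.19,0],[0,0,0]],[[1.81,-0.75,0],[0,0,0]],[[1.94,-0.26,0],[0,0,0]],[[1.94,0.26,0],[0,0,0]],[[1.81,0.75,0],[0,0,0]],[[1.55,1.19,0],[0,0,0]],[[1.19,1.55,0],[0,0,0]],[[0.75,1.81,0],[0,0,0]],[[0.26,1.94,0],[0,0,0]],[[0,0,0],[0,0,0]]]'

```text
clock: 60.25
tool_pos: [0.403, -0.1489, 0.0841]
eef_rot: [0.212, 0.977, -0.004, -0.003]
contact_force: [-1.5, 0.1, 8.2]
opening: 0.196
finger_force: 30.0
```

```bash
sed -i "s/st\['opening'\].round(3)/round(st['opening'],3)/" cr.py; python3 cr.py; python3 - <<'E'
from h import *
s=snap('scene','s16')
E
```

```text
[-1.5  0.1  8.2] [ 0.04 -0.04  0.02] open 0.196 z 0.0841 r 0.0759 ang 157.7
tool-frame rel [ 7.59 -0.29  0.04] theta 357.8 ydir 65.6
```

Emit:
step_arm --steps '[[[-0.26,1.94,0],[0,0,0]],[[-0.75,1.81,0],[0,0,0]],[[-1.19,1.55,0],[0,0,0]],[[-1.55,1.19,0],[0,0,0]],[[-1.81,0.75,0],[0,0,0]],[[-1.94,0.26,0],[0,0,0]],[[-1.94,-0.26,0],[0,0,0]],[[-1.81,-0.75,0],[0,0,0]],[[-1.55,-1.19,0],[0,0,0]],[[-1.19,-1.55,0],[0,0,0]],[[-0.75,-1.81,0],[0,0,0]],[[-0.26,-1.94,0],[0,0,0]]]'

```text
clock: 61.8
tool_pos: [0.5416, -0.2103, 0.084]
eef_rot: [0.212, 0.977, -0.001, -0.001]
contact_force: [0.3, 3.4, 6.1]
opening: 0.192
finger_force: 30.0
```

Emit:
step_arm --steps '[[[0.26,-1.94,0],[0,0,0]],[[0.75,-1.81,0],[0,0,0]],[[1.19,-1.55,0],[0,0,0]],[[1.55,-1.19,0],[0,0,0]],[[1.81,-0.75,0],[0,0,0]],[[1.94,-0.26,0],[0,0,0]],[[1.94,0.26,0],[0,0,0]],[[1.81,0.75,0],[0,0,0]],[[1.55,1.19,0],[0,0,0]],[[1.19,1.55,0],[0,0,0]],[[0.75,1.81,0],[0,0,0]],[[0.26,1.94,0],[0,0,0]]]'

```text
clock: 63.3
tool_pos: [0.402, -0.1512, 0.084]
eef_rot: [0.213, 0.977, -0.005, -0.004]
contact_force: [0.2, -4.4, 6.8]
opening: 0.189
finger_force: 30.0
```

Emit:
step_arm --steps '[[[0,0,0],[0,0,0]]]'

```text
clock: 63.42
tool_pos: [0.4031, -0.149, 0.084]
eef_rot: [0.212, 0.977, -0.004, -0.003]
contact_force: [-1.1, 0.4, 6.6]
opening: 0.192
finger_force: 30.0
```

```bash
python3 cr.py
```

```text
[-1.1  0.4  6.6] [ 0.13 -0.07 -0.05] open 0.192 z 0.084 r 0.0759 ang 157.7
tool-frame rel [ 7.58 -0.29  0.04] theta 357.8 ydir 65.6
```

Emit:
step_arm --steps '[[[-0.26,1.94,0],[0,0,0]],[[-0.75,1.81,0],[0,0,0]],[[-1.19,1.55,0],[0,0,0]],[[-1.55,1.19,0],[0,0,0]],[[-1.81,0.75,0],[0,0,0]],[[-1.94,0.26,0],[0,0,0]],[[-1.94,-0.26,0],[0,0,0]],[[-1.81,-0.75,0],[0,0,0]],[[-1.55,-1.19,0],[0,0,0]],[[-1.19,-1.55,0],[0,0,0]],[[-0.75,-1.81,0],[0,0,0]],[[-0.26,-1.94,0],[0,0,0]]]'

```text
clock: 64.92
tool_pos: [0.5416, -0.2102, 0.0841]
eef_rot: [0.212, 0.977, -0.001, -0.001]
contact_force: [0.8, 3.3, 5.6]
opening: 0.191
finger_force: 30.0
```

Emit:
step_arm --steps '[[[0.26,-1.94,0],[0,0,0]],[[0.75,-1.81,0],[0,0,0]],[[1.19,-1.55,0],[0,0,0]],[[1.55,-1.19,0],[0,0,0]],[[1.81,-0.75,0],[0,0,0]],[[1.94,-0.26,0],[0,0,0]],[[1.94,0.26,0],[0,0,0]],[[1.81,0.75,0],[0,0,0]],[[1.55,1.19,0],[0,0,0]],[[1.19,1.55,0],[0,0,0]],[[0.75,1.81,0],[0,0,0]],[[0.26,1.94,0],[0,0,0]]]'

```text
clock: 66.42
tool_pos: [0.402, -0.1513, 0.0839]
eef_rot: [0.213, 0.977, -0.005, -0.004]
contact_force: [0.1, -4.1, 7.4]
opening: 0.195
finger_force: 30.0
```

Emit:
step_arm --steps '[[[0,0,0],[0,0,0]]]'

```text
clock: 66.55
tool_pos: [0.4031, -0.1489, 0.084]
eef_rot: [0.212, 0.977, -0.004, -0.003]
contact_force: [-1.2, -0.7, 5.3]
opening: 0.193
finger_force: 30.0
```

```bash
python3 cr.py
```

```text
[-1.2 -0.7  5.3] [ 0.07 -0.05 -0.02] open 0.193 z 0.084 r 0.0759 ang 157.7
tool-frame rel [ 7.58 -0.29  0.04] theta 357.8 ydir 65.6
```

Emit:
step_arm --steps '[[[-0.26,1.94,0],[0,0,0]],[[-0.75,1.81,0],[0,0,0]],[[-1.19,1.55,0],[0,0,0]],[[-1.55,1.19,0],[0,0,0]],[[-1.81,0.75,0],[0,0,0]],[[-1.94,0.26,0],[0,0,0]],[[-1.94,-0.26,0],[0,0,0]],[[-1.81,-0.75,0],[0,0,0]],[[-1.55,-1.19,0],[0,0,0]],[[-1.19,-1.55,0],[0,0,0]],[[-0.75,-1.81,0],[0,0,0]],[[-0.26,-1.94,0],[0,0,0]]]'

```text
clock: 68.05
tool_pos: [0.5416, -0.2102, 0.084]
eef_rot: [0.212, 0.977, -0.001, -0.001]
contact_force: [0.5, 4.6, 6.6]
opening: 0.192
finger_force: 30.0
```

Emit:
step_arm --steps '[[[0.26,-1.94,0],[0,0,0]],[[0.75,-1.81,0],[0,0,0]],[[1.19,-1.55,0],[0,0,0]],[[1.55,-1.19,0],[0,0,0]],[[1.81,-0.75,0],[0,0,0]],[[1.94,-0.26,0],[0,0,0]],[[1.94,0.26,0],[0,0,0]],[[1.81,0.75,0],[0,0,0]],[[1.55,1.19,0],[0,0,0]],[[1.19,1.55,0],[0,0,0]],[[0.75,1.81,0],[0,0,0]],[[0.26,1.94,0],[0,0,0]]]'

```text
clock: 69.55
tool_pos: [0.402, -0.1513, 0.0839]
eef_rot: [0.213, 0.977, -0.005, -0.004]
contact_force: [-0.4, -3.5, 6.5]
opening: 0.194
finger_force: 30.0
```

Emit:
step_arm --steps '[[[-0.26,1.94,0],[0,0,0]],[[-0.75,1.81,0],[0,0,0]],[[-1.19,1.55,0],[0,0,0]],[[-1.55,1.19,0],[0,0,0]],[[-1.81,0.75,0],[0,0,0]],[[-1.94,0.26,0],[0,0,0]],[[-1.94,-0.26,0],[0,0,0]],[[-1.81,-0.75,0],[0,0,0]],[[-1.55,-1.19,0],[0,0,0]],[[0,0,0],[0,0,0]]]'

```text
clock: 70.8
tool_pos: [0.544, -0.1548, 0.084]
eef_rot: [0.213, 0.977, -0.002, -0.001]
contact_force: [1.7, 1.1, 8.5]
opening: 0.192
finger_force: 30.1
```

```bash
python3 cr.py
```

```text
[1.7 1.1 8.5] [-0.02 -0.37 -0.02] open 0.192 z 0.084 r 0.0743 ang 18.0
tool-frame rel [-5.47  5.03 -0.03] theta 137.4 ydir 65.4
```

Emit:
step_arm --steps '[[[-1.19,-1.55,0],[0,0,0]],[[-0.17,-0.35,0],[0,0,0]],[[-0.15,-0.36,0],[0,0,0]],[[0,0,0],[0,0,0]]]'

```text
clock: 71.3
tool_pos: [0.5481, -0.1799, 0.0841]
eef_rot: [0.212, 0.977, -0.002, -0.001]
contact_force: [1.6, 1.7, 7.8]
opening: 0.195
finger_force: 30.0
```

```bash
python3 cr.py
```

```text
[1.6 1.7 7.8] [ 0.55 -0.36  0.  ] open 0.195 z 0.0841 r 0.0748 ang -1.7
tool-frame rel [-6.9   2.9  -0.02] theta 157.2 ydir 65.5
```

Emit:
step_arm --steps '[[[-0.13,-0.37,0],[0,0,0]],[[-0.07,-0.25,0],[0,0,0]],[[0,0,0],[0,0,0]]]'

```text
clock: 71.68
tool_pos: [0.5477, -0.1863, 0.0842]
eef_rot: [0.212, 0.977, -0.001, -0.001]
contact_force: [3.5, 1.4, 6.4]
opening: 0.193
finger_force: 30.0
```

```bash
python3 cr.py
```

```text
[3.5 1.4 6.4] [ 0.59 -0.62  0.01] open 0.193 z 0.0842 r 0.0749 ang -6.6
tool-frame rel [-7.13  2.3  -0.01] theta 162.1 ydir 65.5
```

Emit:
step_arm --steps '[[[-0.08,-0.25,0],[0,0,0]],[[-0.06,-0.25,0],[0,0,0]],[[0,0,0],[0,0,0]]]'

```text
clock: 72.05
tool_pos: [0.5471, -0.1915, 0.0842]
eef_rot: [0.212, 0.977, -0.001, -0.001]
contact_force: [3.2, 2.1, 6.0]
opening: 0.193
finger_force: 30.0
```

```bash
python3 cr.py
```

```text
[3.2 2.1 6. ] [ 0.57 -0.7   0.  ] open 0.193 z 0.0842 r 0.075 ang -10.6
tool-frame rel [-7.28  1.81 -0.01] theta 166.1 ydir 65.5
```

Emit:
step_arm --steps '[[[-0.06,-0.26,0],[0,0,0]],[[0,0,0],[0,0,0]]]'

```text
clock: 72.3
tool_pos: [0.5466, -0.1941, 0.0843]
eef_rot: [0.212, 0.977, -0.001, -0.001]
contact_force: [3.4, 2.8, 6.9]
opening: 0.193
finger_force: 30.0
```

```bash
python3 cr.py
```

```text
[3.4 2.8 6.9] [ 0.57 -0.7   0.08] open 0.193 z 0.0843 r 0.0751 ang -12.6
tool-frame rel [-7.35  1.55 -0.01] theta 168.1 ydir 65.5
```

Emit:
step_arm --steps '[[[-0.05,-0.26,0],[0,0,0]],[[0,0,0],[0,0,0]]]'

```text
clock: 72.55
tool_pos: [0.546, -0.1967, 0.0842]
eef_rot: [0.212, 0.977, -0.001, -0.001]
contact_force: [3.5, 2.3, 5.6]
opening: 0.196
finger_force: 30.0
```

```bash
python3 cr.py
```

```text
[3.5 2.3 5.6] [ 0.48 -0.74  0.04] open 0.196 z 0.0842 r 0.0751 ang -14.7
tool-frame rel [-7.4   1.28 -0.01] theta 170.2 ydir 65.5
```

Emit:
step_arm --steps '[[[-0.04,-0.26,0],[0,0,0]],[[0,0,0],[0,0,0]]]'

```text
clock: 72.8
tool_pos: [0.5453, -0.1993, 0.0842]
eef_rot: [0.212, 0.977, -0.001, -0.001]
contact_force: [3.1, 1.6, 5.7]
opening: 0.197
finger_force: 30.0
```

```bash
python3 cr.py
```

```text
[3.1 1.6 5.7] [ 0.46 -0.81  0.01] open 0.197 z 0.0842 r 0.0752 ang -16.7
tool-frame rel [-7.45  1.02 -0.01] theta 172.2 ydir 65.5
```

Emit:
step_arm --steps '[[[-0.03,-0.26,0],[0,0,0]],[[0,0,0],[0,0,0]]]'

```text
clock: 73.05
tool_pos: [0.5446, -0.2019, 0.0843]
eef_rot: [0.212, 0.977, -0.001, -0.0]
contact_force: [3.5, 1.6, 5.3]
opening: 0.193
finger_force: 30.0
```

```bash
python3 cr.py; python3 - <<'E'
from h import *
s=snap('scene','s17')
T=np.array([.4935,.002]); ex=np.array([.995,-.0993]); ey=np.array([.0993,.995])
a=cv2.imread('pics/scene0.png');b=cv2.imread('pics/s17.png')
for f in (-.04,0,.04,.08): 
  for l in (.02,.09): 
    u,v=proj(s,[*(T+f*ex+l*ey),.02 ]).astype(int); print(f,l,(u,v),a[v,u],b[v,u])
E
```

```text
[3.5 1.6 5.3] [ 0.45 -0.79 -0.03] open 0.193 z 0.0843 r 0.0753 ang -18.7
tool-frame rel [-7.49  0.76 -0.  ] theta 174.2 ydir 65.5
-0.04 0.02 (np.int64(269), np.int64(225)) [211 236 245] [100 113 120]
-0.04 0.09 (np.int64(258), np.int64(238)) [160 185 193] [ 96 110 119]
0 0.02 (np.int64(258), np.int64(221)) [210 234 244] [100 112 122]
0 0.09 (np.int64(247), np.int64(234)) [181 196 202] [ 93 104 110]
0.04 0.02 (np.int64(247), np.int64(218)) [206 231 241] [103 112 122]
0.04 0.09 (np.int64(235), np.int64(230)) [159 181 190] [ 87 103 107]
0.08 0.02 (np.int64(236), np.int64(214)) [ 90  99 104] [ 94 105 113]
0.08 0.09 (np.int64(224), np.int64(226)) [ 91 105 106] [ 95 108 114]
```

Emit:
step_arm --steps '[[[-0.02,-0.26,0],[0,0,0]],[[0,0,0],[0,0,0]]]'

```text
clock: 73.35
tool_pos: [0.5441, -0.2032, 0.0844]
eef_rot: [0.212, 0.977, -0.001, -0.0]
contact_force: [4.5, 2.7, 5.3]
opening: 0.193
finger_force: 30.0
```

```bash
python3 cr.py
```

```text
[4.5 2.7 5.3] [ 0.84 -0.88  0.03] open 0.193 z 0.0844 r 0.0753 ang -19.8
tool-frame rel [-7.5   0.61 -0.  ] theta 175.4 ydir 65.5
```

Emit:
step_arm --steps '[[[-0.02,-0.26,0],[0,0,0]],[[0,0,0],[0,0,0]]]'

```text
clock: 73.6
tool_pos: [0.5436, -0.2045, 0.0845]
eef_rot: [0.211, 0.977, 0.0, 0.0]
contact_force: [3.7, 5.2, 5.1]
opening: 0.196
finger_force: 30.0
```

```bash
python3 cr.py
```

```text
[3.7 5.2 5.1] [ 1.23 -1.02 -0.01] open 0.196 z 0.0845 r 0.0753 ang -20.8
tool-frame rel [-7.51  0.47  0.  ] theta 176.4 ydir 65.6
```

Emit:
step_arm --steps '[[[-0.02,-0.26,0],[0,0,0]],[[0,0,0],[0,0,0]]]'

```text
clock: 73.85
tool_pos: [0.5432, -0.2056, 0.0847]
eef_rot: [0.211, 0.978, 0.001, 0.0]
contact_force: [5.9, 6.9, 5.0]
opening: 0.193
finger_force: 30.0
```

```bash
python3 cr.py
```

```text
[5.9 6.9 5. ] [ 1.6  -1.14  0.03] open 0.193 z 0.0847 r 0.0753 ang -21.8
tool-frame rel [-7.52  0.34  0.  ] theta 177.4 ydir 65.6
```

Emit:
step_arm --steps '[[[-0.01,-0.26,0],[0,0,0]],[[-0.01,-0.26,0],[0,0,0]],[[0,0,0],[0,0,0]],[[0,0,0],[0,0,0]]]'

```text
clock: 74.35
tool_pos: [0.5423, -0.2079, 0.085]
eef_rot: [0.21, 0.978, 0.003, 0.001]
contact_force: [6.2, 10.5, 5.2]
opening: 0.191
finger_force: 30.0
```

```bash
python3 cr.py
```

```text
[ 6.2 10.5  5.2] [ 2.44 -1.38 -0.03] open 0.191 z 0.085 r 0.0753 ang -23.6
tool-frame rel [-7.53  0.08  0.  ] theta 179.4 ydir 65.8
```

Emit:
step_arm --steps '[[[0.05,0.6,0],[0,0,0]],[[0.07,0.6,0],[0,0,0]],[[0.1,0.6,0],[0,0,0]],[[0,0,0],[0,0,0]],[[0,0,0],[0,0,0]]]'

```text
clock: 74.97
tool_pos: [0.5456, -0.1979, 0.0841]
eef_rot: [0.213, 0.977, -0.002, -0.0]
contact_force: [5.0, -1.7, 5.8]
opening: 0.197
finger_force: 30.0
```

```bash
python3 cr.py
```

```text
[ 5.  -1.7  5.8] [-0.11 -1.   -0.04] open 0.197 z 0.0841 r 0.0751 ang -15.6
tool-frame rel [-7.42  1.17 -0.  ] theta 171.1 ydir 65.5
```

Emit:
step_arm --steps '[[[0,0,0],[0,0,0]],[[0,0,0],[0,0,0]],[[0,0,0],[0,0,0]],[[0,0,-2],[0,0,0]],[[0,0,-4],[0,0,0]],[[0,0,-4],[0,0,0]],[[0,0,0],[0,0,0]],[[0,0,0],[0,0,0]],[[0,0,0],[0,0,0]]]' --claw 0.2

```text
clock: 76.1
tool_pos: [0.5446, -0.1958, 0.1826]
eef_rot: [0.212, 0.977, -0.002, -0.003]
contact_force: [0.2, -0.3, -0.3]
opening: 0.6
finger_force: 0.0
```

```bash
python3 cr.py; python3 - <<'E'
from h import *
s=snap('wrist','w18'); g=s['img'].mean(2); u,v=proj(s,[.4733,-.1777,.102]).astype(int); print(u,v)
np.set_printoptions(linewidth=250); print(g[v-36:v+37:4,u-40:u+41:4].astype(int))
E
```

```text
[ 0.2 -0.3 -0.3] [ 0.01 -0.08 -0.  ] open 0.6 z 0.1826 r 0.0736 ang -14.3
tool-frame rel [-7.24  1.3  -0.04] theta 169.8 ydir 65.5
242 112
[[ 94  93  92  93  93  95  96  96  94  94  95  95  94  96  95  97  97  96  94 172 172]
 [ 93  92  92  94  93  93  94  93  93  94  94  94  95  95  95  96  97  98  95  97 174]
 [ 92  91  92  93  91  93  93  94  93  93  94  95  94  95  95  96  95  96  96  96 182]
 [ 92  93  91  93  93  92  93  92  93  94  94  94  94  95  95  95  95  96  95  97  95]
 [ 92  92  91  93  93  94  92  93  93  95  81  66  66  67  95  94  96  96  96  96  96]
 [ 92  93  94  92  94  80  64  63  67  67  66  66  65  68  89  95  94  94  95  96  95]
 [ 93  92  94  92  93  65  64  64  67  65  65  62  66  63  66  94  94  93  94  95  96]
 [ 93  93  92  93  93  63  63  60  55  97 130 121  58  65  64  94  94  94  94  94  94]
 [ 93  92  92  93  92  64  65  61 123 120 121 107  76  65  64  94  94  93  92  93  93]
 [ 93  94  93  93  92  62  65  65 117 119 122 119 109  66  64  93  93  93  92  93  93]
 [ 93  93  93  92  92  94  65  66  54 121 119 112 121  64  65  94  93  92  92  94  92]
 [ 92  93  92  91  92  93  67  63  55 124 113  73  57  65  65  80  92  91  92  91  93]
 [ 93  93  92  92  94  93  66  66  60  63  64  65  64  65  65  65  93  93  93  92  93]
 [ 93  94  93  92  93  93  64  64  64  66  63  64  65  63  63  63  92  93  93  92  92]
 [ 94  93  91  92  93  92  79  65  65  63  60 103 121 119 103  91  91  93  92  93  91]
 [ 93  92  92  94  92  92  94  93  91 112 114 114 118 119 110  92  92  91  92  91  93]
 [ 94  95  93  93  93  93  92  93  91 111 115 113 118 117 112  93  92  91  91  92  93]
 [ 93  93  93  93  93  93  93  93  92 102 113 111 118 115 117  93  93  93  93  93  92]
 [ 90  90  93  92  93  93  94  92  93  92 115 113 116 117 118  92  93  93  93  92  93]]
```

```bash
cat > hub2.py <<'E'
from h import *
s=snap('wrist'); g=s['img'].mean(2); u,v=proj(s,[.4733,-.1777,.102]).astype(int)
m=(g<84).astype(np.uint8); mm=np.zeros_like(m); mm[v-28:v+30,u-32:u+36]=m[v-28:v+30,u-32:u+36]
k=max(cv2.findContours(mm,0,1)[0],key=cv2.contourArea); q=cv2.minAreaRect(k); print(q)
b=cv2.boxPoints(q); P=[ray(s,*(p+0),.102) for p in b]; H=np.mean(P,0); print('hub',H)
for i in range(4):
    d=P[(i+1)%4]-P[i]; print(np.linalg.norm(d).round(4),np.degrees(np.arctan2(d[1],d[0])).round(1))
goto([*H[:2],.0665])
E
python3 hub2.py
```

```text
((241.0576934814453, 112.28846740722656), (40.20380783081055, 39.22322463989258), 78.69007110595703)
hub [ 0.47272542 -0.17870344  0.102     ]
0.0322 76.2
0.0321 -12.5
0.0335 -103.4
0.0323 165.2
shift cm [ 7.22 -1.4  11.64] tool y dir 65.6
```

Emit:
step_arm --steps '[[[3.6,-0.7,0],[0,0,0]],[[3.6,-0.7,0],[0,0,0]],[[0,0,2],[0,0,-5.4]],[[0,0,2],[0,0,-5.4]],[[0,0,0],[0,0,0]],[[0,0,0],[0,0,0]],[[0,0,0],[0,0,0]]]'

```text
clock: 77.08
tool_pos: [0.4746, -0.1786, 0.1444]
eef_rot: [0.119, 0.993, -0.001, -0.001]
contact_force: [0.3, -0.2, -0.1]
opening: 0.598
finger_force: 0.0
```

```bash
python3 - <<'E'
from h import *
goto([.4727,-.1785,.0675])
E
```

```text
shift cm [ 0.18 -0.01  7.69] tool y dir 76.3
```

Emit:
step_arm --steps '[[[0.2,0,2.5],[0,0,0]],[[0,0,2.5],[0,0,0]],[[0,0,1.5],[0,0,0]],[[0,0,0.8],[0,0,0]],[[0,0,0.4],[0,0,0]],[[0,0,0],[0,0,0]],[[0,0,0],[0,0,0]]]'

```text
clock: 77.95
tool_pos: [0.4722, -0.1785, 0.0672]
eef_rot: [0.119, 0.993, -0.001, -0.001]
contact_force: [0.7, -0.5, 0.2]
opening: 0.602
finger_force: 0.0
```

Emit:
step_arm --steps '[[[0,0,0],[0,0,0]],[[0,0,0],[0,0,0]],[[0,0,0],[0,0,0]],[[0,0,0],[0,0,0]],[[0,0,0],[0,0,0]]]' --claw -1 --grip_force 60

```text
clock: 78.58
tool_pos: [0.4718, -0.1787, 0.0668]
eef_rot: [0.119, 0.993, -0.002, -0.002]
contact_force: [-0.5, -1.7, 3.3]
opening: 0.357
finger_force: 60.0
```

Emit:
step_arm --steps '[[[0,0,0],[0,0,-3.5]],[[0,0,0],[0,0,-3.5]],[[0,0,0],[0,0,0]]]'

```text
clock: 78.95
tool_pos: [0.472, -0.1792, 0.0668]
eef_rot: [0.059, 0.998, -0.002, -0.002]
contact_force: [-0.2, -4.1, 3.3]
opening: 0.36
finger_force: 60.0
```

```bash
python3 cr.py
```

```text
[-0.2 -4.1  3.3] [-0.61 -0.16 -0.02] open 0.36 z 0.0668 r 0.002 ang -131.4
tool-frame rel [ 0.11 -0.16  0.  ] theta 304.6 ydir 83.3
```

Emit:
step_arm --steps '[[[0,0,-0.5],[0,0,0]],[[0,0,-0.5],[0,0,0]],[[0,0,0],[0,0,0]]]'

```text
clock: 79.32
tool_pos: [0.4719, -0.1781, 0.0769]
eef_rot: [0.058, 0.998, -0.001, -0.002]
contact_force: [-0.4, -0.8, -3.3]
opening: 0.359
finger_force: 60.0
```

```bash
python3 cr.py
```

```text
[-0.4 -0.8 -3.3] [ 0.09 -0.08  0.  ] open 0.359 z 0.0769 r 0.0015 ang -165.3
tool-frame rel [ 0.14 -0.05  0.  ] theta 338.6 ydir 83.3
```

Emit:
step_arm --steps '[[[0,0,-1],[0,0,0]],[[0,0,-2],[0,0,0]],[[0,0,-3],[0,0,0]],[[0,0,0],[0,0,-5.3]],[[0,0,0],[0,0,-5.2]],[[1.5,-3.4,0],[0,0,0]],[[1.5,-3.4,0],[0,0,0]],[[1.5,-3.4,0],[0,0,0]],[[1.5,-3.4,0],[0,0,0]],[[1.5,-3.3,0],[0,0,0]],[[0,0,0],[0,0,0]],[[0,0,0],[0,0,0]]]'

```text
clock: 80.82
tool_pos: [0.4089, -0.351, 0.1377]
eef_rot: [-0.034, 0.999, -0.001, -0.001]
contact_force: [0.8, 0.7, -3.3]
opening: 0.357
finger_force: 60.0
```

```bash
python3 - <<'E'
from h import *
t=snap('top')  # calibration only
M=np.mean([ray(t,190+u/3.8,130+v/3.8,.004) for u,v in((588,222),(735,210),(758,440),(610,452))],0); print('mat top',M)
st=sensors.get_state(); print(st['opening'],st['tool_pos'],st['contact_force'].round(1)); goto([.408,-.350,.005])
E
```

```text
mat top [ 0.44130473 -0.35031769  0.004     ]
0.3594608360201009 [ 0.40919173 -0.35058203  0.13778209] [-0.  -0.  -3.5]
shift cm [ 0.08  0.08 13.28] tool y dir 94.0
```

Emit:
step_arm --steps '[[[0.1,0,3],[0,0,0]],[[0,0,3],[0,0,0]],[[0,0,3],[0,0,0]],[[0,0,2],[0,0,0]],[[0,0,1],[0,0,0]],[[0,0,0.6],[0,0,0]],[[0,0,0.4],[0,0,0]],[[0,0,0],[0,0,0]],[[0,0,0],[0,0,0]]]'

```text
clock: 82.0
tool_pos: [0.4074, -0.3524, 0.0078]
eef_rot: [-0.033, 0.999, -0.001, -0.002]
contact_force: [-0.1, -0.3, -3.5]
opening: 0.358
finger_force: 60.0
```

Emit:
step_arm --steps '[[[0,0,0.1],[0,0,0]],[[0,0,0],[0,0,0]]]'

```text
clock: 82.25
tool_pos: [0.4072, -0.3525, 0.0067]
eef_rot: [-0.033, 0.999, -0.001, -0.002]
contact_force: [-1.2, -0.4, -0.5]
opening: 0.359
finger_force: 60.0
```

Emit:
step_arm --steps '[[[0,0,0.05],[0,0,0]],[[0,0,0],[0,0,0]]]'

```text
clock: 82.5
tool_pos: [0.4071, -0.3525, 0.0061]
eef_rot: [-0.033, 0.999, -0.001, -0.002]
contact_force: [-2.2, -0.1, 1.2]
opening: 0.36
finger_force: 60.0
```

Emit:
step_arm --steps '[[[0,0,0],[0,0,0]],[[0,0,0],[0,0,0]],[[0,0,0],[0,0,0]],[[0,0,-2],[0,0,0]],[[0,0,-4],[0,0,0]],[[0,0,-5],[0,0,0]],[[0,0,-5],[0,0,0]],[[-5,0,0],[0,0,0]],[[-5,0,0],[0,0,0]],[[0,0,0],[0,0,0]],[[0,0,0],[0,0,0]]]' --claw 0

```text
clock: 83.88
tool_pos: [0.5065, -0.3451, 0.1649]
eef_rot: [-0.034, 0.999, -0.001, -0.003]
contact_force: [-0.2, -0.4, -1.2]
opening: 0.5
finger_force: 0.0
```

```bash
python3 - <<'E'
from h import *
np.set_printoptions(linewidth=250)
s=snap('wrist','w20'); g=s['img'].mean(2)
for n,P in (('hub',[.408,-.3515,.04]),('handle',[.483,-.346,.068]),('armmid',[.447,-.349,.016])):
    u,v=proj(s,P).astype(int); print(n,u,v); print(g[v-20:v+21:5,u-25:u+26:5].astype(int))
s=snap('scene','s20')
# brass in hood / tray opening, scene & top
t=snap('top','t20'); hsv=cv2.cvtColor(t['img'],cv2.COLOR_RGB2HSV); w=cv2.inRange(hsv,(0,0,200),(180,50,255)); w[:,:195]=0;w[:,285:]=0;w[:155]=0;w[235:]=0
print('white in tray area', cv2.countNonZero(w))
u,v=proj(t,[.5835,-.191,.042]).astype(int); print('dial',u,v); print(t['img'].mean(2)[v-18:v+19:2,u-18:u+19:2].astype(int))
E
```

```text
hub 258 84
[[ 59  58  55  39  40  39  37  37  38  38  37]
 [ 58  57  61  60  62  63  59  61  61  37  37]
 [ 58  57  62  62  57  57  55  59  58  39  36]
 [ 57  55  59  63  47  48  47  60  60  38  39]
 [ 58  55  65  63  39  40  38  61  61  38  37]
 [ 57  58  62  62  38  39  37  59  60  38  37]
 [ 57  56  61  60  62  59  60  61  60  38  39]
 [ 57  56  62  60  61  60  59  59  60  39  37]
 [ 56  56  55  51 115 116 118  82  38  39  39]]
handle 258 166
[[ 43  43  41  50 111 113 113  46  40  38  40]
 [ 43  43  43  51 121  34 120  46  39  41  39]
 [ 44  42  43  51  37  36  35  36  41  40  39]
 [ 45  41  43  53  44  44  42  37  42  41  39]
 [ 43  42  43  54  42  41  40  42  43  42  41]
 [ 45  44  45  41  41  41  40  41  43  42  43]
 [ 45  45  45  44  44  43  43  43  43  44  44]
 [ 47  46  45  45  45  45  44  46  45  46  46]
 [ 47  47  48  47  59  60  46  46  46  47  45]]
armmid 258 124
[[ 56  56  55  51 115 116 118  82  38  39  39]
 [ 58  56  57  65 114 115 115  80  37  39  40]
 [ 59  57  58  64 113 116 116  81  41  38  39]
 [ 57  56  56  51 114 116 116  78  40  39  39]
 [ 58  57  57  65 114 1
[... 1050 characters left out ...]
45 252 244 245 179 101  74  52  98  89  63 250 242 243 250 159 167]
 [173 168 252 204 202 245 255  93 104  55  54  95 126 247 242 242 254 161 171]
 [172 169 142 254 247 244 248 195  72  66  39 124 252 243 242 243 218 167 172]
 [168 167 163 248 138 244 243 246 252 255 245 247 242 243 242 248 157 166 176]
 [171 169 171 120 252 227 245 243 243 244 243 242 242 242 245 205 166 168 174]
 [170 169 171 170 108 255 248 212 248 230 243 242 242 246 229 160 167 171 173]
 [170 170 172 170 170 161 245 251 252 233 245 247 252 175 164 167 167 170 168]
 [168 169 170 168 168 170 167 159 156 174 149 159 163 167 167 168 168 170 154]
 [171 179 180 176 173 174 172 171 172 167 168 169 169 168 167 169 169 168 160]]
```

```bash
python3 -c "
from plant import finish_job
print(finish_job())"
```

```text
the job is handed in; nothing more can be done
None
```

The job is handed in: the three nozzles present lie one to a lane, and the knob was set to zero before winding. The tray was wound in to the hard stop, the dial now reads about 2.5, and the crank lies flat on its mat with the handle up. I checked the end state only from camera pixel values, and the hand-in gave no verdict.

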